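# Tighten the mould clamp with the click wrench

## Task

Set the click wrench squarely and fully down on the square-headed bolt of the mould clamp and turn it clockwise (seen from above) until its handle clicks and gives. Stop as soon as it has clearly given: do not drag the handle on to the end of its travel, and do not force or bear down hard on the bolt. Then let go, leaving the wrench fully seated on the bolt with its handle sprung back straight, and leave the clay and the tape roll where they are.

Things in the scene. Friction and masses are not known exactly. Their poses are not given: they have to be found in the camera images.
- wrench: click wrench (0.5 kg): head, dark steel block on a bright square socket. Origin: centre of the socket's open underside; z up along its axis, x to the handle. Grip block: z 20..54 mm, x -21..21, flat sides at y +-20; narrower tail to x -39, disc on top to z 57. Socket 42 mm square outside, 30.5 inside, mouth flared to 35, 20 deep, sides along x, y. Balances 12 mm from the axis: stands by itself
- wrench_grip (a point): point on the axis of the handle's red round grip (diameter 19 mm), x along the handle away from the head. The handle axis is 33 mm above the wrench's underside and pivots on a vertical pin 30 mm from the socket axis; this point is 160 mm from the socket axis, 130 from the pin. Red grip: 110..215 mm from the socket axis
- wrench_handle (a joint): breakaway pivot of the handle, rad: 0 straight, grows as the handle gives clockwise. Holds at 0 up to about 1 N m about its pin (7 to 8 N across wrench_grip), then trips and gives ever more easily (5 N at 0.10 rad, 3 N at 0.20) to an end stop at 0.34, which would load the bolt. Clicked from 0.10; overdragged past 0.27. Let go, it springs back to 0
- mould_clamp: mould clamp screwed to the table: plywood board 130 x 170 x 16 mm, two studs and a blue steel bar along y (34 x 158 mm, top at z 77 mm; nuts on it to z 82 at y +-67) over a plaster mould. Origin under the board's centre, z up; the bolt stands on the bar at x = y = 0
- bolt_seat (a point): centre of the top face of the bolt's round flange (46 mm across, 82 mm above the table), on which the seated wrench's underside rests. Brass square head above it: 28 mm across flats, 17 high, sides along this point's x and y; z up. Turns stiffly (about 0.2 N m), comes tight after 0.2 to 0.5 rad clockwise; the socket has about 0.09 rad play either way
- tape_roll: a roll of masking tape, 96 mm across and 24 mm high, lying flat; origin at its underside. To be left alone
- clay_ball: a grey ball of soft clay, 58 mm, origin at its underside. To be left alone
- tube_offcut: a grey offcut of clay tube, 53 mm across, 50 mm high; origin at its underside. To be left alone

How it is judged (in metres and radians):
On the way, in this order (a step that is already met when the one before it is completed fails the run):
1. the wrench is fully seated on the bolt, upright (horizontal distance between wrench and bolt_seat below 0.005 m and z of wrench in the frame of bolt_seat below 0.004 m and angle between wrench's own z axis and vertical below 0.1 rad), for 0.2 s.
2. with the wrench still on the bolt, its handle has clicked (given by more than 0.10 rad) (horizontal distance between wrench and bolt_seat below 0.006 m and z of wrench in the frame of bolt_seat below 0.006 m and value of joint wrench_handle above 0.1 rad), for 0.1 s.
At the end, for the whole second after the job is handed in: The wrench rests on the bolt, let go: within 5 mm of the bolt's axis, its underside within 4 mm of the flange, tilted less than 0.1 rad, at rest, its handle straight again (under 0.05 rad) (all of step 1 and value of joint wrench_handle below 0.05 rad and linear speed of wrench below 0.02 m/s and angular speed of wrench below 0.1 rad/s); the robot touches nothing.
It fails at once if the handle is dragged past 0.27 rad, towards its end stop, after the click (value of joint wrench_handle above 0.27 rad).
It fails at once if the tape roll, the clay ball or the tube offcut is moved by more than 30 mm (distance of any of tape_roll, clay_ball, tube_offcut from where it was at the start of the episode above 0.03 m).
It fails at once if the wrench bears on the clamp and its bolt with over 160 N, summed over the socket's corners and rim (turning up to the click takes about 100 N) (contact force between wrench and mould_clamp above 160 N).
It also fails if it takes over 67 s, if anything falls off the work surface, if the arm or the gripper's body presses on something with over 40 N, if the wrist force passes 120 N, or if a joint passes its speed limit or range.

## Robot

A 6-joint arm with a two-finger parallel gripper is mounted at the origin on a cart in front of the work surface, level with it; the furniture and walls round the work are solid. World frame = base frame: x ahead of the robot, y to its left, z up, the work surface at z = 0. Lengths are in mm, angles in rad, forces in N, time in s.
With the tool pointing down it reaches from about 425 to 950 mm from the base axis. Payload 3.5 kg.
Tool frame: the origin (TCP) lies midway between the tips of the shut fingers; the grasp point (between the pads) lies r.tcp_to_grasp behind it (r.tcp_to_grasp is the distance from the TCP to the grasp point, in mm); z points along the fingers, y is the direction in which the jaws open and shut (so a half turn about z gives the same grasp; the last joint's range is limited). The gripper opens to 85 mm and grips with 20 to 120 N. Pads are 22 mm wide; open, the fingers measure 114 mm over their backs; the gripper's body (76 mm by 85 mm) begins 54 mm behind the grasp point. The pads swing forward as they close: fully open they stand 13 mm farther back than shut.
Start: joints at [-1.418, 0.286, 1.577, -0, 1.279, -0.15], TCP at [201.305, -644.269, 231.325] pointing down, gripper open.
Joint ranges: [-2.77, 2.77], [-0.9, 2.22], [0.21, 2.48], [-1.53, 4.67], [0.24, 2.81], [-2.84, 2.84]. Speed limits (rad/s): [2.79, 2.79, 3.14, 3.14, 3.14, 3.14].

## Interface

Orientations are given as [roll, pitch, yaw] about the fixed x, y, z axes, in that order (R = Rz(yaw) Ry(pitch) Rx(roll)).
In Python, from cell import r, grab_frame gives the robot as it stands.
- The arm moves only by the shell command python3 -m pendant 'ROWS' [FORCE]. ROWS is JSON, a list of rows, each a list of 7 numbers: the shift along the tool's x, y, z in cm, then the turn, a rotation vector about the tool's x, y, z in degrees, then the closure in counts, from 0 (fully open) to 255 (shut). In form: [[tx, ty, tz, wx, wy, wz, jaw], ...]. A call has 1 to 10 rows; each row shifts and turns the commanded pose from where the row before left it, along the tool's axes as they then stand; what a row does not reach is not made up. A row lasts 1/8 s, in which the tool goes at most 62.5 mm and 10.7 degrees, less where a joint would pass 70% of its speed; a pose out of reach is approached as far as the arm can. A call with a gripper value outside its range is refused whole. The fingers move at their own pace and stop on an object; FORCE is the grip in N (left out, the last holds). Time passes only in rows, so rows that do not move let the fingers close. It gives the time, the measured TCP pose, the force and the opening at its end, in the units of the state.
- r.observe(): the state, without advancing time (a new reading comes with each control period).
- grab_frame(name): name is "side" or "top"; returns a dict with "pixels" (420x560x3 uint8, red, green, blue), "fx", "fy", "cx", "cy" (pixels), "rvec" (rotation vector, rad) and "tvec" (3), from world to camera coordinates, as OpenCV has them. Camera axes: x right, y down, z forward; pixel columns grow to the right and rows downward; lengths in mm; the calibration is good to about 2 mm. A picture is of the moment at which its call begins. There is no depth.
- r.finish_job(): hands the job in, once; it reports no verdict.
The state is a dict: "time_s": time; "joint_pos": joint angles; "joint_vel": joint speeds; "joint_torque": joint torques, N m; "eef_pos": TCP position; "eef_rot": TCP orientation; "force": force on the tool from outside, world axes, zero at the start; "torque": the same for the moment, N m; "grip_width": finger opening in mm.
Only numpy, scipy, OpenCV 4.12 (cv2) and the standard library are available. Lean on these libraries where they do the work, as an engineer would, in place of code of your own. Each camera call takes 0.05 s, during which the arm holds its last target.

## Working session

There is one attempt and no reset: what is moved stays moved. The work goes in short steps, Python scripts to look and compute and a shell command to move; the robot and the scene stay as the last step left them, time stands still between calls to the robot, and variables do not carry over. Pictures are saved under pics/ and viewed, and the job is handed in when it is done.

```bash
ls; mkdir -p pics
python3 - <<'E'
from cell import r, grab_frame
import cv2,numpy as np
print(r.observe(), r.tcp_to_grasp)
for n in("side","top"):
    f=grab_frame(n); cv2.imwrite(f"pics/{n}0.png",f["pixels"][:,:,::-1]); print(n,{k:v for k,v in f.items() if k!="pixels"})
    np.savez(f"{n}0.npz",**f)
E
```

```text
pics
{'time_s': 0.0, 'joint_pos': array([-1.41799865e+00,  2.87167894e-01,  1.57819815e+00, -1.12979572e-05,
        1.27861471e+00, -1.49993198e-01]), 'joint_vel': array([ 0.00128615, -0.00057419, -0.00041714,  0.00142679,  0.00036587,
        0.00024852]), 'joint_torque': array([ 7.76498528e-04, -4.05970538e+01, -2.92631614e+01, -1.76291819e-04,
        5.72155957e-03, -1.08995496e-05]), 'eef_pos': array([ 201.20193991, -643.61373632,  229.93425357]), 'eef_rot': array([-3.13922975e+00, -3.46167551e-04,  3.02793732e-01]), 'force': array([0.03618965, 0.18306943, 0.30550101]), 'torque': array([-0.00669612, -0.01199045,  0.00858096]), 'grip_width': 85.67323580822564} 18.700000000000003
side {'fx': 500.34154369187115, 'fy': 500.34154369187115, 'cx': 279.0619695045437, 'cy': 213.92222721480164, 'rvec': array([2.30882215, 0.0060195 , 0.0278276 ]), 'tvec': array([-463.35381453,  -76.757406  , 1635.88175407])}
top {'fx': 523.3643001737296, 'fy': 523.3643001737296, 'cx': 279.05236994907784, 'cy': 210.50341317736684, 'rvec': array([ 2.13265284, -2.20058545,  0.07540147]), 'tvec': array([-173.07724292,  493.1166348 , 1384.20712344])}
```

View pics/side0.png

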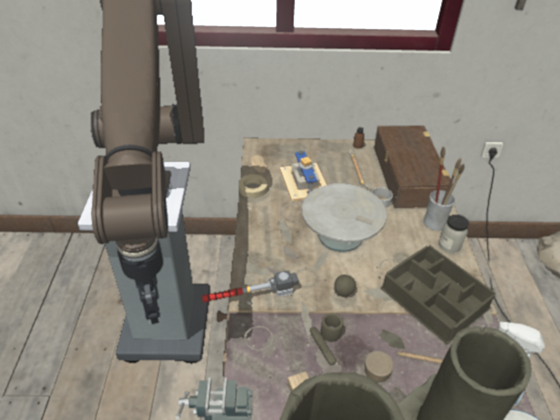

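View pics/top0.png

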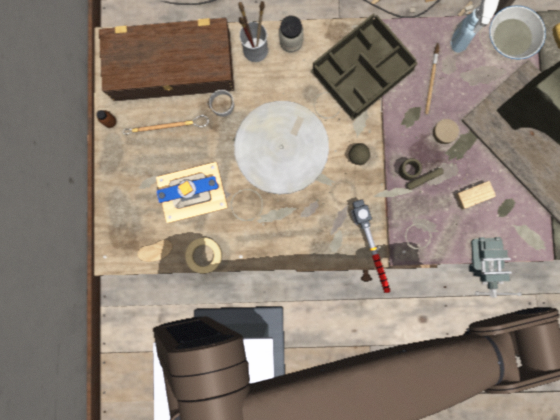

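```bash
cat > h.py <<'E'
import numpy as np,cv2
from scipy.spatial.transform import Rotation as R
def load(n): return dict(np.load(n+".npz"))
def proj(f,P):
    K=np.array([[f["fx"],0,f["cx"]],[0,f["fy"],f["cy"]],[0,0,1.]])
    return cv2.projectPoints(np.array(P,float).reshape(-1,1,3),f["rvec"],f["tvec"],K,None)[0][:,0]
def ray(f,uv):
    Rm=cv2.Rodrigues(f["rvec"])[0]; c=-Rm.T@f["tvec"]
    d=Rm.T@np.array([(uv[0]-f["cx"])/f["fx"],(uv[1]-f["cy"])/f["fy"],1.]); return c,d/np.linalg.norm(d)
def atz(f,uv,z):
    c,d=ray(f,uv); return c+d*(z-c[2])/d[2]
def tri(f1,a,f2,b):
    A=np.zeros((3,3));B=np.zeros(3)
    L=[ray(f1,a),ray(f2,b)]
    for c,d in L:
        M=np.eye(3)-np.outer(d,d);A+=M;B+=M@c
    p=np.linalg.solve(A,B); return p,[np.linalg.norm((np.eye(3)-np.outer(d,d))@(p-c)) for c,d in L]
def crop(f,name,u0,v0,u1,v1,s):
    im=f["pixels"][v0:v1,u0:u1,::-1]
    im=cv2.resize(im,None,fx=s,fy=s,interpolation=cv2.INTER_CUBIC)
    for u in range(u0-u0%10+10,u1,10):
        cv2.line(im,((u-u0)*s,0),((u-u0)*s,6),(0,0,255),1)
        cv2.putText(im,str(u),((u-u0)*s,16),0,.35,(0,0,255),1)
    for v in range(v0-v0%10+10,v1,10):
        cv2.line(im,(0,(v-v0)*s),(6,(v-v0)*s),(0,0,255),1)
        cv2.putText(im,str(v),(8,(v-v0)*s+4),0,.35,(0,0,255),1)
    cv2.imwrite(name,im)
E
python3 - <<'E'
from h import *
s=load("side0");t=load("top0")
crop(t,"pics/t_w.png",330,180,410,300,5)
crop(t,"pics/t_c.png",140,150,240,230,7)
crop(s,"pics/s_w.png",190,255,310,315,6)
crop(s,"pics/s_c.png",270,140,340,210,8)
E
```

```text
(no output)
```

View pics/t_w.png

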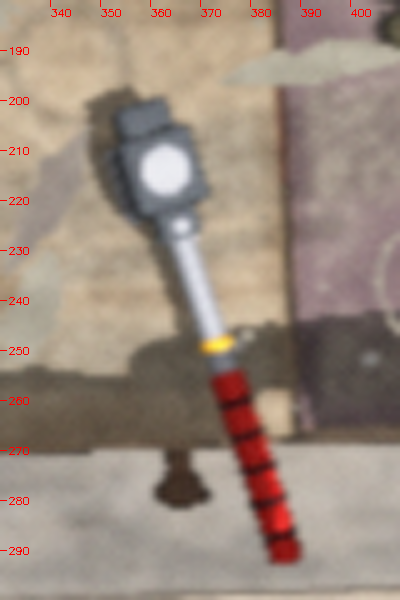

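View pics/t_c.png

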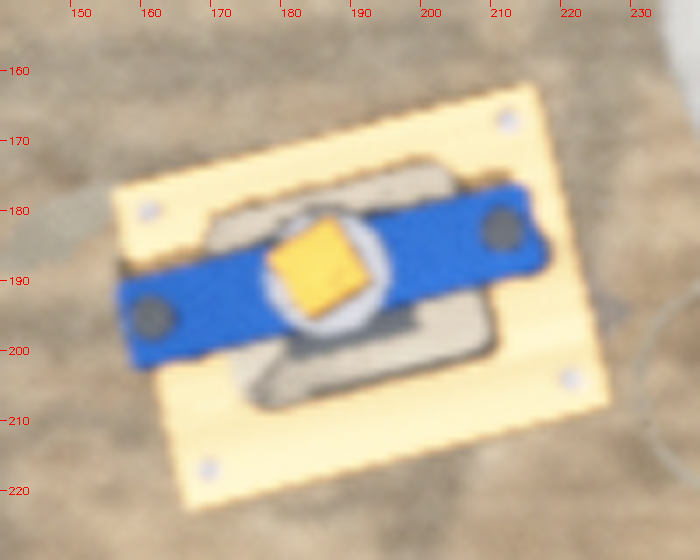

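View pics/s_w.png

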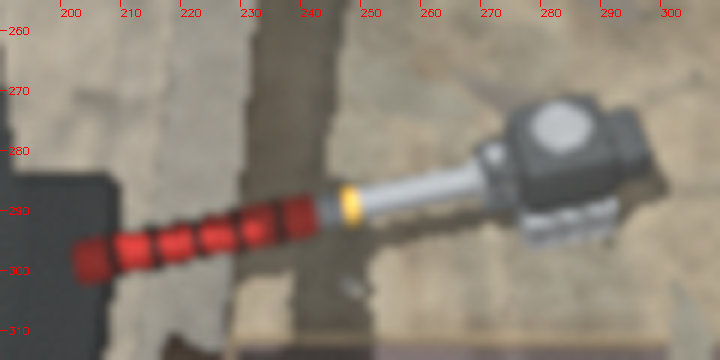

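View pics/s_c.png

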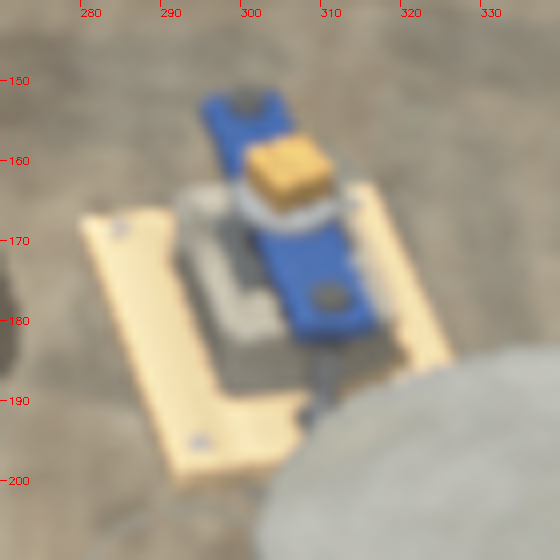

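Run:
```python
from h import *
s=load("side0");t=load("top0")
def cen(f,box,fn,w=False):
    u0,v0,u1,v1=box
    im=f["pixels"][v0:v1,u0:u1].astype(float); m=fn(im[...,0],im[...,1],im[...,2])
    n,l,st,c=cv2.connectedComponentsWithStats(m.astype(np.uint8))
    i=1+np.argmax(st[1:,4]); pts=np.argwhere(l==i)[:,::-1]+[u0,v0]
    return pts.mean(0),len(pts),pts
gold=lambda r,g,b:(r>190)&(g>130)&(b<135)&(r-b>90)
disc=lambda r,g,b:(r>165)&(g>165)&(b>165)
gt,n1,pt=cen(t,(172,172,198,202),gold);gs,n2,ps=cen(s,(296,152,316,170),gold)
print("gold",gt,n1,gs,n2)
print(cv2.minAreaRect(pt.astype(np.float32)))
rect=cv2.boxPoints(cv2.minAreaRect(pt.astype(np.float32)));print(rect, [atz(t,q,99)[:2] for q in rect])
dt,n1,_=cen(t,(350,203,375,222),disc);ds,n2,_=cen(s,(274,268,292,284),disc)
print("disc",dt,n1,ds,n2)
print("tri bolt",tri(t,gt,s,gs),"top@99",atz(t,gt,99), atz(s,gs,95))
print("tri disc",tri(t,dt,s,ds),atz(t,dt,57),atz(s,ds,57))
red=lambda r,g,b:(r>90)&(g<70)&(b<70)
rt,n1,p1=cen(t,(360,245,400,300),lambda r,g,b:(r>70)&(r>1.8*g)&(r>1.8*b));rs,n2,p2=cen(s,(195,280,250,310),lambda r,g,b:(r>70)&(r>1.8*g)&(r>1.8*b))
print("red",rt,n1,rs,n2,tri(t,rt,s,rs))
for nm,f,p,z in(("t",t,p1,33),("s",s,p2,33)):
    vx,vy,x,y=cv2.fitLine(p.astype(np.float32),cv2.DIST_L2,0,.01,.01).ravel()
    a=atz(f,(x-15*vx,y-15*vy),z);b=atz(f,(x+15*vx,y+15*vy),z);print(nm,a,b,np.arctan2(*(b-a)[1::-1]))
# neighbours
for q in[(359,153),(204,255),(410,168)]: print(atz(t,q,25))
print("base px",proj(t,[[0,0,0],[400,0,0],[500,300,0]]))
```

```text
gold [185.25688073 187.66055046] 109 [305.775 160.15 ] 40
((185.25, 187.75), (10.804409980773926, 9.946917533874512), 59.03623962402344)
[[178.20587 185.67647]
 [186.73529 180.55882]
 [192.29413 189.82353]
 [183.76471 194.94118]] [array([552.29542198,  65.53185716]), array([564.74568824,  43.49371165]), array([540.43767448,  29.62936978]), array([528.02279554,  51.63528753])]
disc [362.68292683 213.59756098] 82 [283.06521739 275.7826087 ] 46
tri bolt (array([547.34656339,  47.93215724,  97.17245082]), [np.float64(0.49496544832321393), np.float64(0.49496544832288214)]) top@99 [546.59217825  47.54829334  99.        ] [548.10229509  51.01544891  95.        ]
tri disc (array([ 469.97621416, -406.51551476,   56.13871298]), [np.float64(0.8573363246862173), np.float64(0.8573363246861486)]) [ 469.04973441 -406.4201472    57.        ] [ 470.80141667 -407.16701105   57.        ]
red [380.81012658 272.24894515] 237 [221.38888889 294.5982906 ] 234 (array([ 313.81182365, -450.70829099,   31.39351789]), [np.float64(1.4756130370577254), np.float64(1.4756130370576925)])
t [ 352.78737403 -439.56090447   33.        ] [ 278.07849821 -460.96759235   33.        ] -2.8625346311437836
s [ 275.91901438 -462.24247288   33.        ] [ 349.60800887 -441.7410186    33.        ] 0.27135359725620134
[ 635.35619734 -408.36326534   25.        ]
[374.6194584   14.75963269  25.        ]
[ 589.94830547 -542.72254165   25.        ]
base px [[213.61241621 396.94924061]
 [210.76284918 245.48092576]
 [100.9073436  212.31570222]]
```

```bash
cat > fit.py <<'E'
from h import *
from scipy.optimize import minimize
def soft(f,box):
    u0,v0,u1,v1=box
    im=f["pixels"][v0:v1,u0:u1].astype(float)
    return np.clip((im[...,0]-im[...,2]-30)/90,0,1)*(im[...,0]>120)
def render(f,box,P,ss=8):
    u0,v0,u1,v1=box
    uv=proj(f,P); q=(uv-[u0,v0]+.5)*ss-.5
    h=cv2.convexHull(q.astype(np.float32))
    m=np.zeros(((v1-v0)*ss,(u1-u0)*ss),np.float32)
    cv2.fillConvexPoly(m,np.round(h*16).astype(np.int32),1.,shift=4)
    m=cv2.GaussianBlur(m,(0,0),ss*.5)
    return cv2.resize(m,(u1-u0,v1-v0),interpolation=cv2.INTER_AREA)
def box3(x,y,yaw,hx,z0,z1):
    c,s=np.cos(yaw),np.sin(yaw)
    return [[x+c*a-s*b,y+s*a+c*b,z] for a in(-hx,hx) for b in(-hx,hx) for z in(z0,z1)]
E
python3 - <<'E'
from fit import *
s=load("side0");t=load("top0")
bt=(172,174,200,202);bs=(294,150,318,172)
mt=soft(t,bt);ms=soft(s,bs)
for views in("t","s","ts"):
  best=None
  for y0 in np.radians([10,20,30,40,50]):
    def c(p):
        P=box3(p[0],p[1],p[2]/50,14,p[3],p[3]+17); e=0
        if "t" in views:e+=((render(t,bt,P)-mt)**2).sum()
        if "s" in views:e+=((render(s,bs,P)-ms)**2).sum()
        return e+((p[3]-82)/6)**2
    o=minimize(c,[547,48,y0*50,82],method="Nelder-Mead",options=dict(initial_simplex=[[547,48,y0*50,82],[551,48,y0*50,82],[547,52,y0*50,82],[547,48,y0*50+8,82],[547,48,y0*50,86]],maxiter=300))
    if best is None or o.fun<best.fun:best=o
  print(views,best.x[:2],np.degrees(best.x[2]/50),best.x[3],best.fun)
# plate rim from both views
print("plate L/R top@120",atz(t,(235,147),120),atz(t,(328,147),120)); print(tri(t,(281,101),s,(388,215)),tri(t,(281,192),s,(302,214)))
E
```

```text
t [547.6043111   49.15515855] 32.42268963186663 80.93793844017323 21.408151619403693
s [548.70920258  57.96499445] -3.4392931539329497 79.57470346088823 18.871148714600576
ts [547.1997467   48.85176373] 30.04746969607736 84.63552059221898 47.24560680673235
plate L/R top@120 [642.87324649 -84.02417115 120.        ] [ 634.72557025 -318.09606915  120.        ]
(array([ 770.15047758, -203.59021495,   90.23762368]), [np.float64(3.6784667524536045), np.float64(3.6784667524535277)]) (array([ 528.09946908, -196.0727474 ,   83.95135375]), [np.float64(1.1627564417402185), np.float64(1.1627564417402108)])
```

```bash
cat > go.py <<'E'
import sys,numpy as np
from cell import r
from scipy.spatial.transform import Rotation as R
# target x y z yaw(deg) -> tool-frame shift (cm) and rotvec (deg) relative to measured pose
def rel(x,y,z,yaw):
    o=r.observe();M=R.from_euler("xyz",o["eef_rot"])
    d=M.inv().apply(np.array([x,y,z])-o["eef_pos"])/10
    w=np.degrees((M.inv()*R.from_euler("xyz",[np.pi,0,np.radians(yaw)])).as_rotvec())
    print("t",o["time_s"],"pos",o["eef_pos"].round(1),"rpy",np.degrees(o["eef_rot"]).round(2),"j",o["joint_pos"].round(2),"F",o["force"].round(2),"T",o["torque"].round(2),"w",round(o["grip_width"],1))
    print("shift cm",d.round(3),"rot deg",w.round(2))
if __name__=="__main__": rel(*map(float,sys.argv[1:]))
E
python3 go.py 461.8 -408.7 230 17.35
python3 -m pendant '[[3.54,-1.63,0,0,0,0,0],[3.54,-1.63,0,0,0,0,0],[3.54,-1.63,0,0,0,0,0],[3.54,-1.63,0,0,0,0,0],[3.54,-1.63,0,0,0,0,0],[3.54,-1.63,0,0,0,0,0],[3.54,-1.63,0,0,0,0,0],[3.54,-1.63,0,0,0,0,0],[3.54,-1.63,0,0,0,0,0]]' 60
python3 go.py 461.8 -408.7 230 195.9
```

```text
t 0.1 pos [ 201.2 -643.7  230.1] rpy [-1.7988e+02 -2.0000e-02  1.7350e+01] j [-1.42  0.29  1.58 -0.    1.28 -0.15] F [-0.28  0.71 -0.13] T [ 0.04  0.03 -0.  ] w 85.9
shift cm [ 31.88  -14.66    0.049] rot deg [-0.12 -0.02 -0.  ]
time_s: 1.23
eef_pos: [462.3, -408.0, 230.7]
eef_rot: [-3.141, 0.0, 0.303]
force: [0.2, -0.4, 0.6]
grip_width: 85.4
t 1.225 pos [ 462.3 -408.   230.7] rpy [-1.7994e+02  2.0000e-02  1.7350e+01] j [-0.89  0.16  1.73  0.    1.26  0.38] F [ 0.22 -0.43  0.55] T [0.01 0.02 0.01] w 85.4
shift cm [-0.069  0.05   0.067] rot deg [-4.0000e-02 -9.0000e-02 -1.7855e+02]
```

```bash
python3 -m pendant '[[0,0,4,0,0,-1.45,0],[0,0,4,0,0,0,0],[0,0,3,0,0,0,0],[0,0,0,0,0,0,0]]'
python3 go.py 461.8 -408.7 16 15.9
python3 - <<'E'
from h import *
from cell import grab_frame
for n,b in(("side",(190,200,350,315)),("top",(300,160,420,290))):
    f=grab_frame(n);np.savez(n+"1.npz",**f);crop(f,f"pics/{n}1.png",*b,5)
E
```

```text
time_s: 1.72
eef_pos: [460.0, -407.1, 117.5]
eef_rot: [-3.134, 0.003, 0.328]
force: [1.0, -0.4, 0.3]
grip_width: 85.3
t 1.725 pos [ 460.  -407.1  117.5] rpy [-1.7958e+02  1.6000e-01  1.8800e+01] j [-0.89  0.27  1.81  0.    1.06  0.35] F [ 1.04 -0.41  0.27] T [ 0. -0. -0.] w 85.3
shift cm [ 0.149  0.283 10.15 ] rot deg [-0.42  0.17  2.9 ]
```

View pics/top1.png

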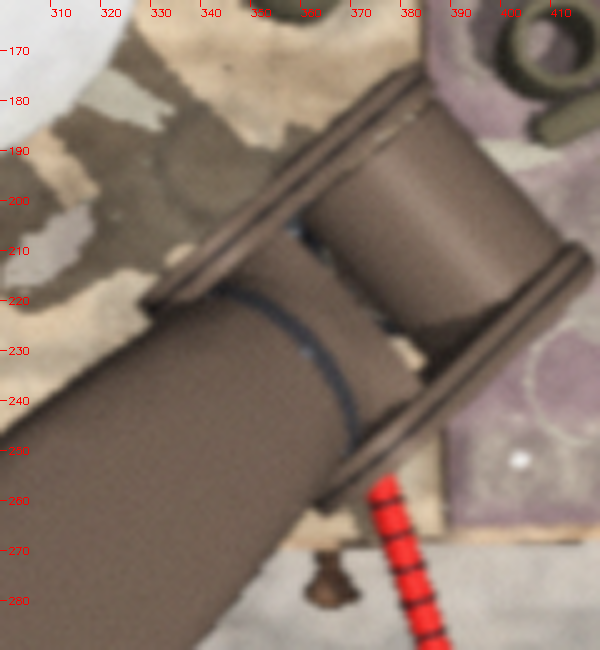

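View pics/side1.png

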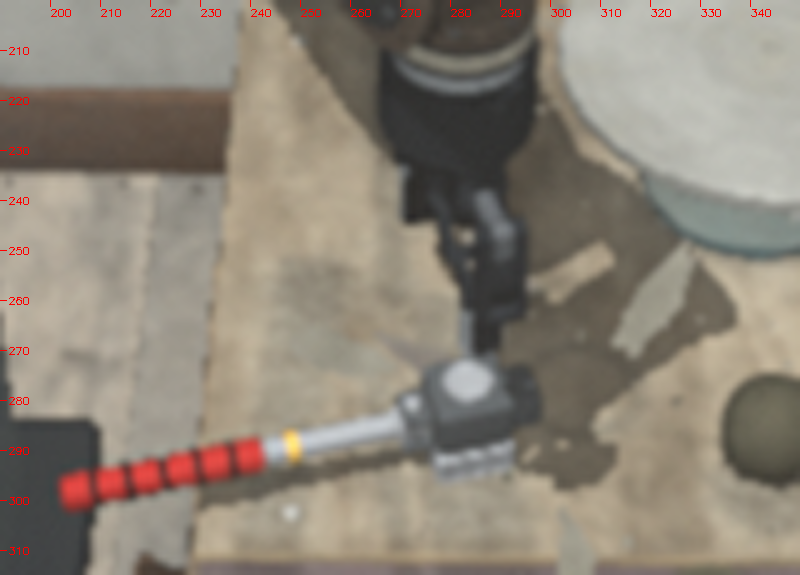

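```bash
python3 -m pendant '[[0.15,0.28,0,0,0,2.9,0],[0,0,2,0,0,0,0],[0,0,2,0,0,0,0],[0,0,2,0,0,0,0],[0,0,0,0,0,0,0],[0,0,0,0,0,0,0]]'
python3 go.py 461.8 -408.7 17 15.9
```

```text
time_s: 2.58
eef_pos: [464.1, -411.5, 61.2]
eef_rot: [-3.141, 0.0, 0.278]
force: [0.5, 0.0, 0.0]
grip_width: 85.8
t 2.575 pos [ 464.1 -411.5   61.2] rpy [-179.99    0.     15.91] j [-0.89  0.36  1.82 -0.    0.96  0.4 ] F [0.47 0.02 0.02] T [-0.02 -0.03  0.03] w 85.8
shift cm [-0.141 -0.331  4.419] rot deg [-0.01  0.    0.01]
```

```bash
python3 -m pendant '[[-0.14,-0.33,1,0,0,0,0],[0,0,1.5,0,0,0,0],[0,0,1.5,0,0,0,0],[0,0,0.4,0,0,0,0],[0,0,0,0,0,0,0],[0,0,0,0,0,0,0]]'
python3 go.py 461.8 -408.7 17 15.9
```

```text
time_s: 3.32
eef_pos: [462.1, -409.0, 17.8]
eef_rot: [3.141, -0.0, 0.277]
force: [0.1, 0.1, 0.7]
grip_width: 85.6
t 3.325 pos [ 462.1 -409.    17.8] rpy [ 1.7994e+02 -2.0000e-02  1.5900e+01] j [-0.89  0.41  1.84  0.    0.88  0.4 ] F [0.05 0.14 0.65] T [-0.07  0.02 -0.01] w 85.6
shift cm [-0.018 -0.041  0.082] rot deg [ 0.06 -0.02 -0.  ]
```

```bash
python3 -m pendant '[[0,0,0,0,0,0,120],[0,0,0,0,0,0,180],[0,0,0,0,0,0,255],[0,0,0,0,0,0,255],[0,0,0,0,0,0,255],[0,0,0,0,0,0,255],[0,0,0,0,0,0,255]]' 70
python3 go.py 461.8 -408.7 17 15.9
```

```text
time_s: 4.2
eef_pos: [462.1, -409.2, 18.0]
eef_rot: [3.14, -0.0, 0.278]
force: [-0.2, -0.3, 4.8]
grip_width: 39.1
t 4.2 pos [ 462.1 -409.2   18. ] rpy [ 1.7993e+02 -2.0000e-02  1.5900e+01] j [-0.89  0.41  1.84 -0.    0.88  0.4 ] F [-0.17 -0.28  4.83] T [-0.14 -0.01 -0.01] w 39.1
shift cm [-0.015 -0.052  0.099] rot deg [ 0.07 -0.02  0.  ]
```

```bash
python3 -m pendant '[[0,0,-1,0,0,0,255],[0,0,-2,0,0,0,255],[0,0,-4,0,0,0,255],[0,0,-4,0,0,0,255],[0,0,-4,0,0,0,255],[0,0,-3,0,0,0,255],[0,0,-2,0,0,0,255],[0,0,0,0,0,0,255],[0,0,0,0,0,0,255]]'
python3 go.py 462 -409 218 15.9
python3 - <<'E'
from h import *
from cell import grab_frame
for n,b in(("side",(180,140,340,255)),("top",(300,180,420,310))):
    f=grab_frame(n);np.savez(n+"2.npz",**f);crop(f,f"pics/{n}2.png",*b,5)
E
```

```text
time_s: 5.32
eef_pos: [461.0, -407.7, 215.3]
eef_rot: [-3.138, 0.001, 0.277]
force: [0.8, 0.5, -5.4]
grip_width: 39.2
t 5.325 pos [ 461.  -407.7  215.3] rpy [-1.7981e+02  8.0000e-02  1.5900e+01] j [-0.89  0.17  1.74  0.    1.23  0.4 ] F [ 0.83  0.52 -5.38] T [-0.06 -0.03 -0.01] w 39.2
shift cm [ 0.059  0.149 -0.27 ] rot deg [-0.19  0.08 -0.  ]
```

View pics/side2.png

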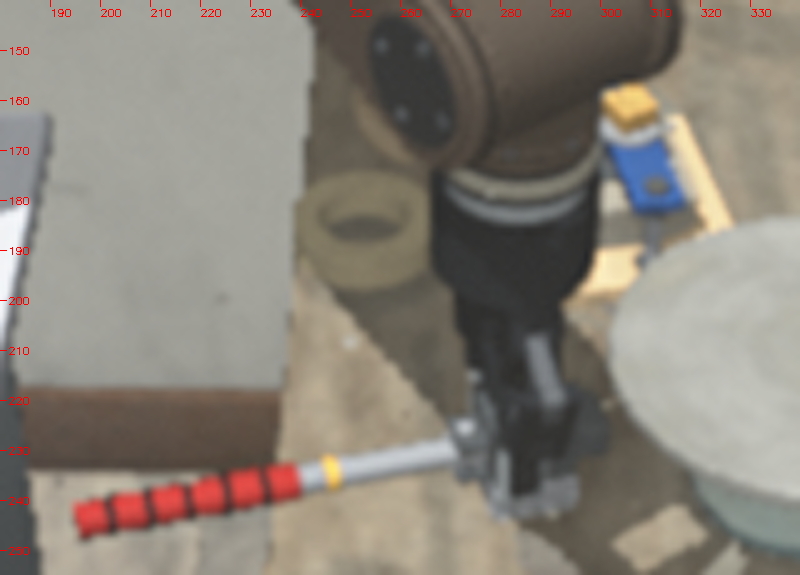

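```bash
python3 go.py 543.3 55.3 216 15.9
```

```text
t 5.425 pos [ 461.  -407.7  214.9] rpy [-1.7977e+02  1.0000e-01  1.5900e+01] j [-0.89  0.17  1.74  0.    1.23  0.4 ] F [ 0.02  0.46 -5.55] T [0.   0.05 0.01] w 39.3
shift cm [ 2.0600e+01 -4.2274e+01  1.9000e-02] rot deg [-0.23  0.1  -0.  ]
```

View pics/top2.png

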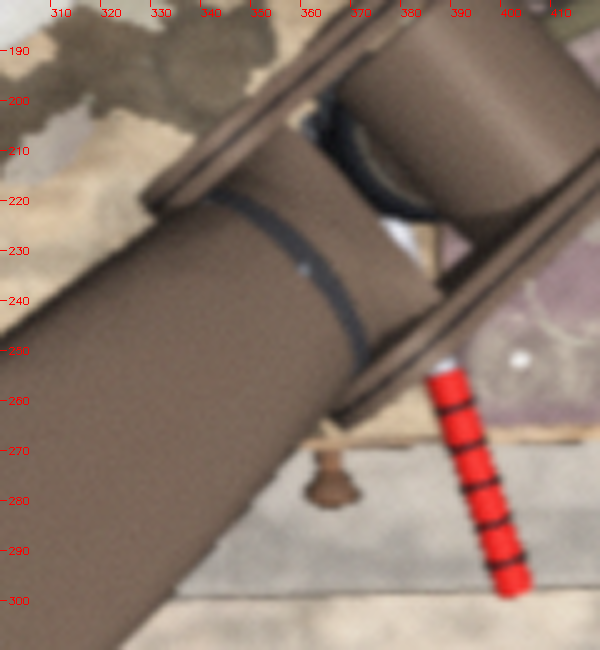

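```bash
python3 -m pendant '[[1,-2.1,0,0,0,0,255],[2.06,-4.23,0,0,0,0,255],[2.06,-4.23,0,0,0,0,255],[2.06,-4.23,0,0,0,0,255],[2.06,-4.23,0,0,0,0,255],[2.06,-4.23,0,0,0,0,255],[2.06,-4.23,0,0,0,0,255],[2.06,-4.23,0,0,0,0,255],[2.06,-4.23,0,0,0,0,255],[2.06,-4.23,0,0,0,0,255]]'
python3 -m pendant '[[1,-2.1,0,0,0,0,255],[0,0,0,0,0,7,255],[0,0,0,0,0,7,255],[0,0,0,0,0,7,255],[0,0,0,0,0,7,255],[0,0,0,0,0,7,255],[0,0,0,0,0,7,255]]'
python3 -m pendant '[[0,0,0,0,0,7,255],[0,0,0,0,0,7,255],[0,0,0,0,0,7,255],[0,0,0,0,0,7,255],[0,0,0,0,0,6,255],[0,0,0,0,0,0,255],[0,0,0,0,0,0,255]]'
python3 go.py 543.3 55.3 133 -60
```

```text
time_s: 6.68
eef_pos: [538.8, 33.7, 216.6]
eef_rot: [-3.141, 0.001, 0.278]
force: [1.4, 0.1, -4.3]
grip_width: 39.2
time_s: 7.55
eef_pos: [542.4, 55.1, 216.4]
eef_rot: [3.141, 0.002, -0.459]
force: [0.6, -0.5, -5.6]
grip_width: 38.6
time_s: 8.43
eef_pos: [543.0, 54.6, 216.9]
eef_rot: [3.141, 0.001, -1.047]
force: [0.6, -0.1, -5.3]
grip_width: 38.8
t 8.425 pos [543.   54.6 216.9] rpy [ 1.7996e+02  4.0000e-02 -5.9990e+01] j [-0.09  0.01  1.91  0.    1.22  2.53] F [ 0.6  -0.05 -5.28] T [-0.01 -0.04  0.04] w 38.8
shift cm [-0.036 -0.067  8.388] rot deg [0.04 0.04 0.01]
```

Down to a hover just above the bolt, then a look.

```bash
python3 -m pendant '[[-0.04,-0.07,2,0,0,0,255],[0,0,3,0,0,0,255],[0,0,2,0,0,0,255],[0,0,1,0,0,0,255],[0,0,0,0,0,0,255],[0,0,0,0,0,0,255]]'
python3 go.py 543.3 55.3 133 -60
python3 - <<'E'
from h import *
from cell import grab_frame
for n,b in(("side",(240,95,360,185)),("top",(120,110,260,230))):
    f=grab_frame(n);np.savez(n+"3.npz",**f);crop(f,f"pics/{n}3.png",*b,6 if n=="side" else 5)
E
```

```text
time_s: 9.18
eef_pos: [544.8, 54.8, 138.6]
eef_rot: [-3.14, -0.001, -1.049]
force: [-0.0, 0.5, -5.1]
grip_width: 39.1
t 9.175 pos [544.8  54.8 138.6] rpy [-1.7989e+02 -7.0000e-02 -6.0090e+01] j [-0.09  0.1   1.97  0.    1.07  2.53] F [-0.01  0.53 -5.1 ] T [-0.02  0.01 -0.05] w 39.1
shift cm [-0.113  0.105  0.558] rot deg [-0.11 -0.07 -0.09]
```

View pics/side3.png

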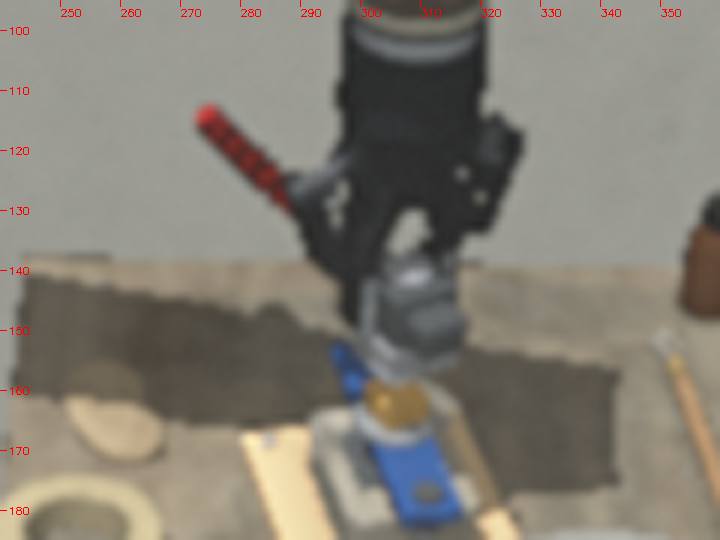

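View pics/top3.png

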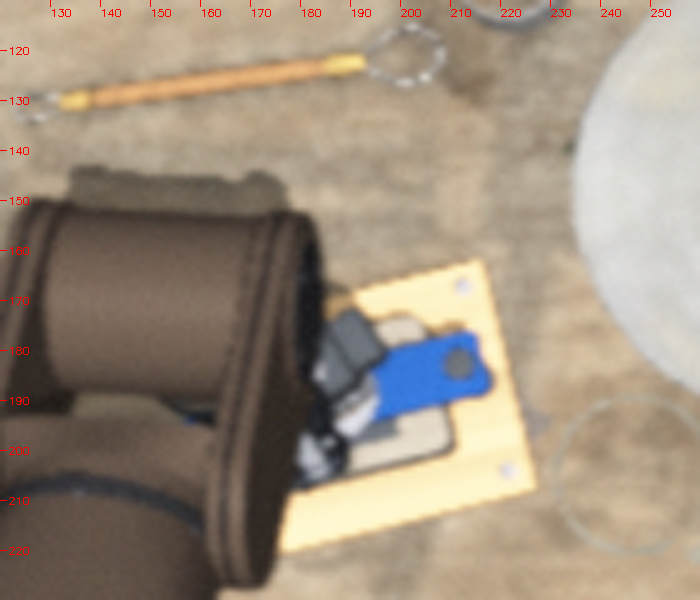

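```bash
cat > ov.py <<'E'
import sys
from fit import *
def wire(f,name,box,sc,ax,ay,az,yaw,bolt=(547.2,48.5,30)):
    u0,v0,u1,v1=box
    im=cv2.resize(f["pixels"][v0:v1,u0:u1,::-1],None,fx=sc,fy=sc,interpolation=cv2.INTER_CUBIC)
    def P(pts,x,y,z,yw):
        c,s=np.cos(yw),np.sin(yw);pts=np.array(pts,float)
        return np.c_[x+c*pts[:,0]-s*pts[:,1],y+s*pts[:,0]+c*pts[:,1],z+pts[:,2]]
    def dr(pts,pose,col):
        q=((proj(f,P(pts,*pose))-[u0,v0]+.5)*sc).round().astype(int)
        cv2.polylines(im,[q.reshape(-1,1,2)],True,col,1)
    sq=lambda a,z:[[a,a,z],[-a,a,z],[-a,-a,z],[a,-a,z]]
    w=(ax,ay,az,yaw)
    dr(sq(21,0),w,(0,255,0));dr(sq(21,20),w,(0,255,0))
    dr([[21,20,54],[-21,20,54],[-21,-20,54],[21,-20,54]],w,(0,255,255))
    dr([[-39,12,54],[-39,-12,54],[-39,-12,20],[-39,12,20]],w,(255,0,255))
    dr([[110,0,33],[215,0,33]],w,(255,255,0))
    b=(bolt[0],bolt[1],82,np.radians(bolt[2]))
    dr(sq(14,0),b,(0,0,255));dr(sq(14,17),b,(0,0,255))
    a=np.linspace(0,2*np.pi,30);dr(np.c_[23*np.cos(a),23*np.sin(a),0*a],b,(255,0,0))
    cv2.imwrite(name,im)
E
python3 - <<'E'
from ov import *
s=load("side3");t=load("top3")
yaw=np.radians(120);ax,ay=544.8+7.8*.5,54.8-7.8*.866
print(ax,ay)
wire(s,"pics/sov3.png",(260,95,340,175),9,ax,ay,138.6-17.8,yaw)
wire(t,"pics/tov3.png",(150,150,220,220),9,ax,ay,138.6-17.8,yaw)
E
```

```text
548.6999999999999 48.045199999999994
```

View pics/sov3.png

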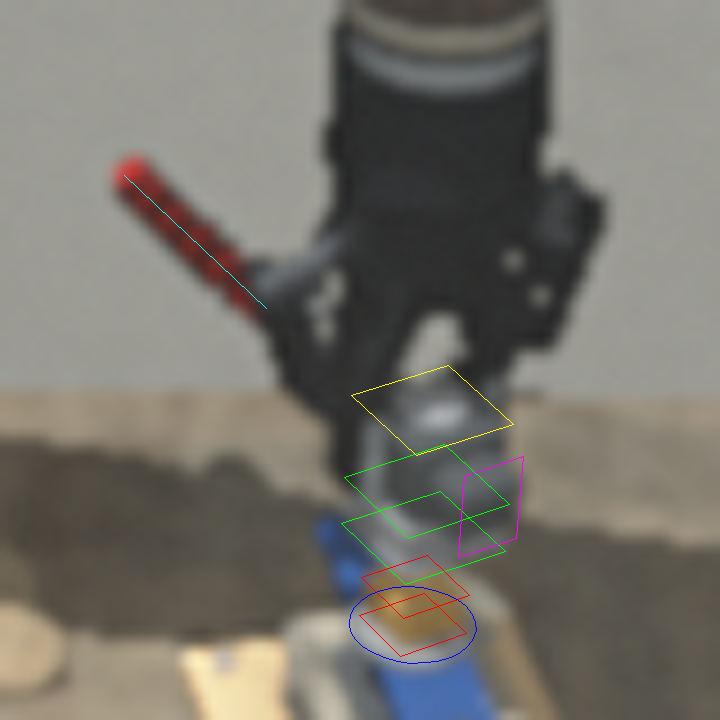

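View pics/tov3.png

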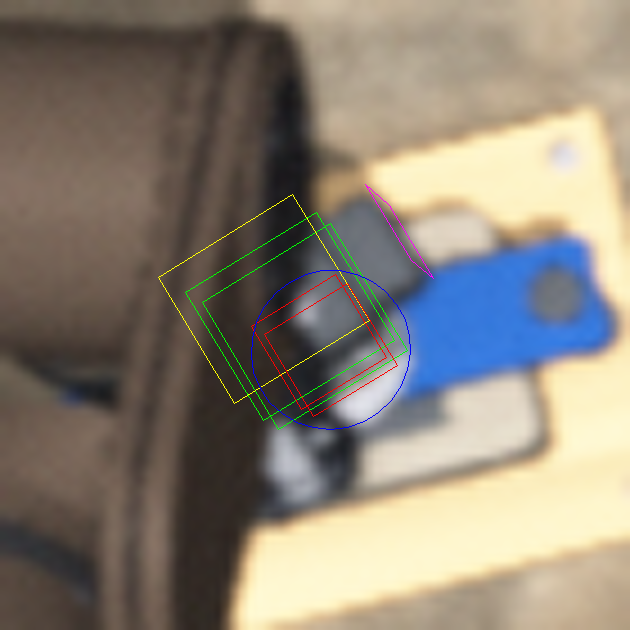

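Run:
```python
from ov import *
s=load("side3");t=load("top3")
crop(s,"pics/sz3.png",292,125,327,170,16)
crop(t,"pics/tz3.png",175,162,210,212,12)
a=cv2.imread("pics/sz3.png");b=cv2.imread("pics/tz3.png")
b=cv2.resize(b,None,fx=1,fy=1);h=max(a.shape[0],b.shape[0])
c=np.zeros((h,a.shape[1]+b.shape[1],3),np.uint8);c[:a.shape[0],:a.shape[1]]=a;c[:b.shape[0],a.shape[1]:]=b
c=c[:600] ;cv2.imwrite("pics/z3.png",cv2.resize(c,(min(800,c.shape[1]),int(c.shape[0]*min(1,800/c.shape[1])))))
yaw=np.radians(120);ax,ay=548.7,48.05
c_,s_=np.cos(yaw),np.sin(yaw)
L=lambda p:[ax+c_*p[0]-s_*p[1],ay+s_*p[0]+c_*p[1],120.8+p[2]]
for f in(s,t): print({str(p):proj(f,[L(p)])[0].round(1).tolist() for p in[(-39,0,54),(-39,0,20),(-21,20,54),(-21,-20,54),(-21,20,0),(-21,-20,0),(21,-20,0),(215,0,33),(0,0,57)]})
```

```text
{'(-39, 0, 54)': [314.3, 146.3], '(-39, 0, 20)': [313.6, 155.3], '(-21, 20, 54)': [305.7, 145.1], '(-21, -20, 54)': [316.5, 141.6], '(-21, 20, 0)': [304.7, 159.3], '(-21, -20, 0)': [315.3, 155.8], '(21, -20, 0)': [308.2, 149.1], '(215, 0, 33)': [273.2, 114.0], '(0, 0, 57)': [307.5, 139.2]}
{'(-39, 0, 54)': [192.6, 174.2], '(-39, 0, 20)': [195.2, 176.3], '(-21, 20, 54)': [190.5, 185.1], '(-21, -20, 54)': [182.0, 171.1], '(-21, 20, 0)': [194.6, 188.0], '(-21, -20, 0)': [186.4, 174.6], '(21, -20, 0)': [172.1, 183.4], '(215, 0, 33)': [105.0, 230.1], '(0, 0, 57)': [178.5, 182.5]}
```

View pics/z3.png

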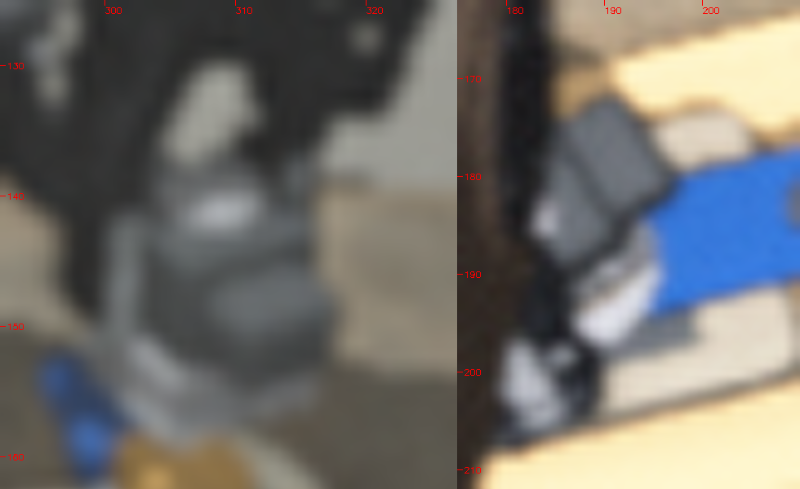

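```bash
python3 -m pendant '[[-0.11,0.1,0.5,0,0,0,255],[0,0,0.6,0,0,0,255],[0,0,0.5,0,0,0,255],[0,0,0,0,0,0,255],[0,0,0,0,0,0,255],[0,0,0,0,0,0,255]]'
python3 go.py 543.3 55.3 117 -60
```

```text
time_s: 10.02
eef_pos: [542.7, 55.3, 121.6]
eef_rot: [-3.141, -0.0, -1.049]
force: [0.4, -0.3, -4.2]
grip_width: 39.3
t 10.025 pos [542.7  55.3 121.6] rpy [-1.7997e+02 -2.0000e-02 -6.0100e+01] j [-0.08  0.12  1.98  0.    1.04  2.54] F [ 0.44 -0.33 -4.22] T [ 0.02 -0.01 -0.03] w 39.3
shift cm [ 0.03  -0.051  0.459] rot deg [-0.03 -0.02 -0.1 ]
```

```bash
python3 - <<'E'
from h import *
from cell import grab_frame
f=grab_frame("side");np.savez("side4.npz",**f)
from ov import wire
wire(f,"pics/sov4.png",(285,125,335,175),14,542.9+3.9,55.3-6.75,121.6-17.8,np.radians(120))
crop(f,"pics/sz4.png",285,125,335,175,14)
E
python3 -m pendant '[[0,0,0.3,0,0,0,255],[0,0,0.3,0,0,0,255],[0,0,0.2,0,0,0,255],[0,0,0,0,0,0,255],[0,0,0,0,0,0,255]]'
python3 go.py 543.3 55.3 100 -60
```

```text
time_s: 10.7
eef_pos: [542.5, 55.3, 113.3]
eef_rot: [3.142, 0.0, -1.049]
force: [0.1, 0.6, -5.3]
grip_width: 39.1
t 10.7 pos [542.5  55.3 113.3] rpy [180.    0.  -60.1] j [-0.08  0.13  1.99 -0.    1.02  2.54] F [ 0.13  0.59 -5.25] T [ 0.02 -0.02 -0.04] w 39.1
shift cm [ 0.042 -0.07   1.332] rot deg [ 0.   0.  -0.1]
```

View pics/sov4.png

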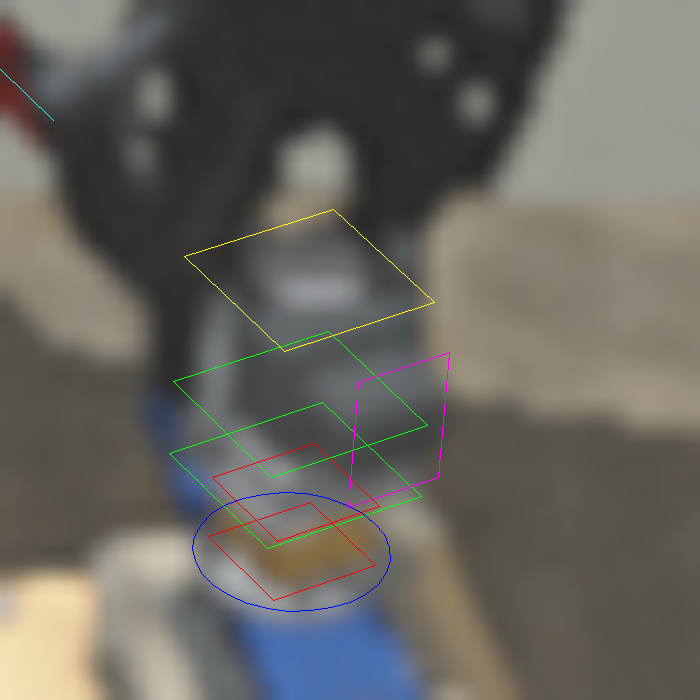

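```bash
python3 -m pendant '[[0,0,0.2,0,0,0,255],[0,0,0,0,0,0,255],[0,0,0,0,0,0,255]]'
python3 -m pendant '[[0,0,0.2,0,0,0,255],[0,0,0,0,0,0,255],[0,0,0,0,0,0,255]]'
python3 -m pendant '[[0,0,0.2,0,0,0,255],[0,0,0,0,0,0,255],[0,0,0,0,0,0,255]]'; python3 go.py 543.3 55.3 100 -60
```

```text
time_s: 11.08
eef_pos: [542.5, 55.4, 111.3]
eef_rot: [-3.141, -0.0, -1.049]
force: [0.7, 0.9, -5.2]
grip_width: 39.6
time_s: 11.45
eef_pos: [542.5, 55.4, 109.3]
eef_rot: [-3.141, 0.0, -1.049]
force: [0.7, 0.6, -4.9]
grip_width: 39.3
time_s: 11.82
eef_pos: [542.5, 55.4, 107.3]
eef_rot: [-3.141, -0.0, -1.049]
force: [0.8, 0.0, -7.3]
grip_width: 39.1
t 11.825 pos [542.5  55.4 107.3] rpy [-179.99   -0.    -60.1 ] j [-0.08  0.14  1.99  0.    1.01  2.54] F [ 0.76  0.05 -7.33] T [ 0.12 -0.21 -0.01] w 39.1
shift cm [ 0.044 -0.061  0.727] rot deg [-0.01 -0.   -0.1 ]
```

```bash
python3 go.py 543.3 55.3 100 -60|head -1; python3 -m pendant '[[0,0,0.2,0,0,0,255],[0,0,0,0,0,0,255],[0,0,0,0,0,0,255]]'
python3 go.py 543.3 55.3 100 -60
```

```text
t 11.825 pos [542.5  55.4 107.3] rpy [-179.99   -0.    -60.1 ] j [-0.08  0.14  1.99  0.    1.01  2.54] F [ 0.76  0.05 -7.33] T [ 0.12 -0.21 -0.01] w 39.1
time_s: 12.2
eef_pos: [542.6, 55.4, 105.3]
eef_rot: [-3.141, -0.0, -1.049]
force: [1.6, 1.3, -5.4]
grip_width: 39.4
t 12.2 pos [542.6  55.4 105.3] rpy [-179.99   -0.    -60.1 ] j [-0.08  0.14  1.99  0.    1.01  2.54] F [ 1.62  1.31 -5.36] T [ 0.03 -0.25  0.02] w 39.4
shift cm [ 0.042 -0.061  0.527] rot deg [-0.01 -0.   -0.1 ]
```

```bash
python3 -m pendant '[[0,-0.05,0.2,0,0,0,255],[0,0,0,0,0,0,255],[0,0,0,0,0,0,255]]'; python3 go.py 543.3 55.3 100 -60
python3 -m pendant '[[0,0,0.2,0,0,0,255],[0,0,0,0,0,0,255],[0,0,0,0,0,0,255]]'
python3 go.py 543.3 55.3 100 -60
```

```text
time_s: 12.58
eef_pos: [542.7, 55.6, 103.2]
eef_rot: [3.141, 0.0, -1.049]
force: [0.3, -1.1, -5.4]
grip_width: 39.4
t 12.575 pos [542.7  55.6 103.2] rpy [ 1.7996e+02  2.0000e-02 -6.0100e+01] j [-0.08  0.15  1.99 -0.    1.    2.54] F [ 0.33 -1.13 -5.41] T [-0.   -0.02  0.  ] w 39.4
shift cm [ 0.053 -0.042  0.318] rot deg [ 0.04  0.02 -0.1 ]
time_s: 12.95
eef_pos: [542.9, 55.6, 101.3]
eef_rot: [3.142, 0.0, -1.049]
force: [0.2, -0.7, -5.4]
grip_width: 39.5
t 12.95 pos [542.9  55.6 101.3] rpy [180.    0.  -60.1] j [-0.08  0.15  1.99 -0.    1.    2.54] F [ 0.24 -0.72 -5.37] T [-0.02 -0.02  0.03] w 39.5
shift cm [ 0.043 -0.023  0.129] rot deg [ 0.   0.  -0.1]
```

Sliding freely and aligned; 1–2 mm left.

```bash
python3 -m pendant '[[0,0,0.1,0,0,0,255],[0,0,0,0,0,0,255],[0,0,0,0,0,0,255]]'
python3 -m pendant '[[0,0,0.1,0,0,0,255],[0,0,0,0,0,0,255],[0,0,0,0,0,0,255]]'
python3 go.py 543.3 55.3 100 -60
```

```text
time_s: 13.32
eef_pos: [542.9, 55.6, 100.3]
eef_rot: [3.142, 0.0, -1.049]
force: [0.4, 0.1, -5.1]
grip_width: 39.1
time_s: 13.7
eef_pos: [543.1, 55.6, 100.0]
eef_rot: [-3.142, -0.0, -1.049]
force: [-1.9, -0.0, 0.5]
grip_width: 39.1
t 13.7 pos [543.1  55.6 100. ] rpy [-1.800e+02 -1.000e-02 -6.009e+01] j [-0.08  0.15  1.99 -0.    1.    2.54] F [-1.89 -0.    0.5 ] T [-0.05  0.44  0.02] w 39.1
shift cm [ 0.036 -0.006 -0.004] rot deg [-0.   -0.01 -0.09]
```

```bash
python3 -m pendant '[[0,0,0,0,0,0,200],[0,0,0,0,0,0,120],[0,0,0,0,0,0,0],[0,0,0,0,0,0,0],[0,0,0,0,0,0,0],[0,0,0,0,0,0,0]]'
python3 -m pendant '[[0,0,-1,0,0,0,0],[0,0,-3,0,0,0,0],[0,0,-4,0,0,0,0],[0,0,-3,0,0,0,0],[0,0,0,0,0,0,0],[0,0,0,0,0,0,0]]'
python3 go.py 543.3 55.3 200 -60
```

```text
time_s: 14.45
eef_pos: [543.0, 55.5, 99.3]
eef_rot: [-3.142, -0.0, -1.049]
force: [0.3, 0.3, -0.2]
grip_width: 85.6
time_s: 15.2
eef_pos: [542.4, 55.6, 208.6]
eef_rot: [3.141, 0.001, -1.049]
force: [-0.6, 0.0, -0.6]
grip_width: 85.3
t 15.2 pos [542.4  55.6 208.6] rpy [ 1.7995e+02  4.0000e-02 -6.0100e+01] j [-0.08  0.02  1.92 -0.    1.2   2.54] F [-0.57  0.03 -0.59] T [ 0.01 -0.01  0.05] w 85.3
shift cm [ 0.076 -0.067  0.856] rot deg [ 0.05  0.04 -0.1 ]
```

```bash
python3 go.py 467.2 187 208 -60; python3 go.py 467.2 187 208 -60 >/dev/null
python3 -m pendant '[[0,0,0,0,0,-9,120],[0,0,0,0,0,-9,120],[0,0,0,0,0,-9,120],[0,0,0,0,0,-9,120],[0,0,0,0,0,-9,120],[0,0,0,0,0,-9,120],[0,0,0,0,0,-9,120],[0,0,0,0,0,-9,120],[0,0,0,0,0,-9,120],[0,0,0,0,0,-9,120]]'
python3 -m pendant '[[0,0,0,0,0,-9,120],[0,0,0,0,0,-9,120],[0,0,0,0,0,-9,120],[0,0,0,0,0,-9,120],[0,0,0,0,0,-9,120],[0,0,0,0,0,-9,120],[0,0,0,0,0,-9,120],[0,0,0,0,0,-9,120],[0,0,0,0,0,-9,120],[0,0,0,0,0,-9,120]]'
python3 go.py 467.2 187 208 120
```

```text
t 15.2 pos [542.4  55.6 208.6] rpy [ 1.7995e+02  4.0000e-02 -6.0100e+01] j [-0.08  0.02  1.92 -0.    1.2   2.54] F [-0.57  0.03 -0.59] T [ 0.01 -0.01  0.05] w 85.3
shift cm [-15.135  -0.034   0.066] rot deg [ 0.05  0.04 -0.1 ]
time_s: 16.45
eef_pos: [541.7, 55.7, 206.9]
eef_rot: [-3.139, 0.003, 0.527]
force: [-0.2, 0.3, -0.8]
grip_width: 45.7
time_s: 17.7
eef_pos: [541.7, 55.6, 206.9]
eef_rot: [-3.138, -0.002, 2.098]
force: [-0.2, -0.0, -0.6]
grip_width: 45.6
t 17.7 pos [541.7  55.6 206.9] rpy [-1.7980e+02 -1.4000e-01  1.2019e+02] j [-0.08  0.02  1.92 -0.    1.2  -0.61] F [-0.25 -0.04 -0.58] T [ 0.02  0.02 -0.02] w 45.6
shift cm [15.101  0.165 -0.073] rot deg [-0.2  -0.14  0.19]
```

```bash
python3 -m pendant '[[3,0,0,0,0,0,120],[4,0,0,0,0,0,120],[4,0,0,0,0,0,120],[3,0,0,0,0,0,120],[1.1,0.16,0,0,0,0,120],[0,0,0,0,0,0,120],[0,0,0,0,0,0,120]]'
python3 go.py 467.2 187 96 120
python3 - <<'E'
from h import *
from ov import wire
from cell import grab_frame
f=grab_frame("side");np.savez("side5.npz",**f)
crop(f,"pics/s5.png",240,90,360,180,6)
wire(f,"pics/sov5.png",(250,100,330,180),9,547.2,48.5,82,np.radians(120))
f=grab_frame("top");np.savez("top5.npz",**f)
wire(f,"pics/tov5.png",(100,140,220,240),6,547.2,48.5,82,np.radians(120))
E
```

```text
time_s: 18.58
eef_pos: [469.4, 186.5, 208.9]
eef_rot: [-3.141, 0.0, 2.092]
force: [0.8, -0.1, 0.3]
grip_width: 45.6
t 18.575 pos [469.4 186.5 208.9] rpy [-1.7996e+02  1.0000e-02  1.1985e+02] j [ 0.18 -0.07  2.01 -0.    1.21 -0.34] F [ 0.79 -0.12  0.26] T [ 0.06 -0.02  0.04] w 45.6
shift cm [ 0.154 -0.162 11.292] rot deg [-0.04  0.01 -0.15]
```

View pics/sov5.png

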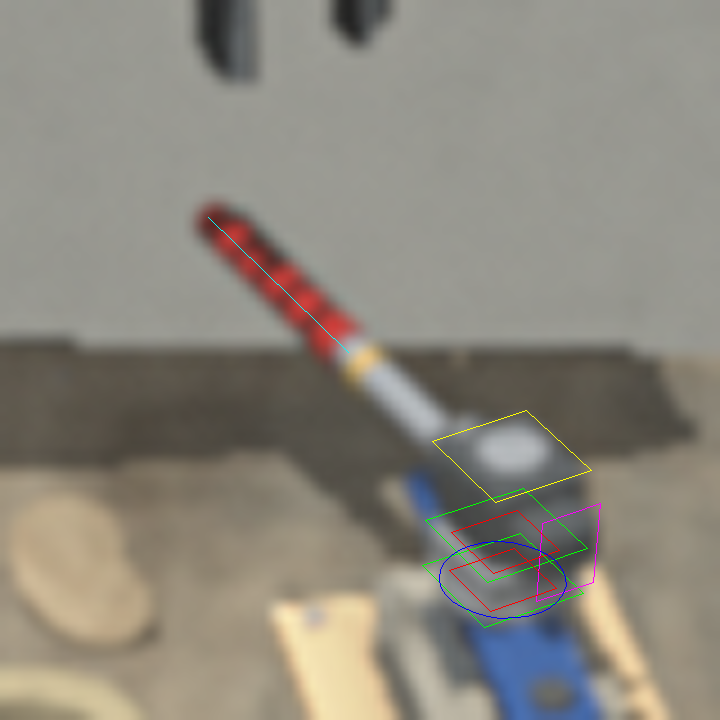

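View pics/tov5.png

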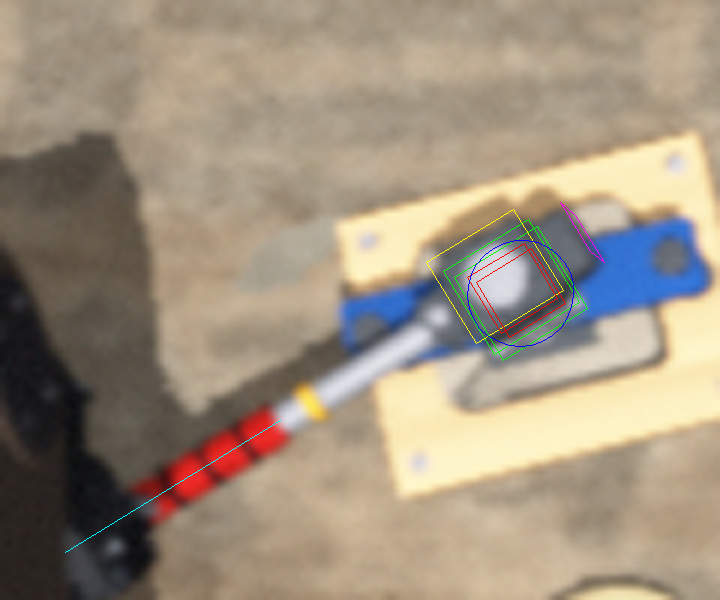

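```bash
python3 -m pendant '[[0.15,-0.16,3,0,0,0,120],[0,0,3,0,0,0,120],[0,0,2,0,0,0,120],[0,0,1.5,0,0,0,120],[0,0,1,0,0,0,120],[0,0,0.7,0,0,0,120],[0,0,0,0,0,0,120],[0,0,0,0,0,0,120]]'
python3 go.py 467.2 187 96 120
python3 - <<'E'
from h import *
from cell import grab_frame
f=grab_frame("side");crop(f,"pics/s6.png",240,90,330,180,7)
E
```

```text
time_s: 19.68
eef_pos: [467.4, 187.9, 98.0]
eef_rot: [3.14, 0.0, 2.093]
force: [0.2, 0.2, -0.3]
grip_width: 45.1
t 19.675 pos [467.4 187.9  98. ] rpy [1.7993e+02 2.0000e-02 1.1990e+02] j [ 0.18  0.06  2.1   0.    0.98 -0.34] F [ 0.17  0.24 -0.34] T [-0.02  0.02  0.  ] w 45.1
shift cm [-0.069 -0.063  0.199] rot deg [ 0.07  0.02 -0.1 ]
```

View pics/s6.png

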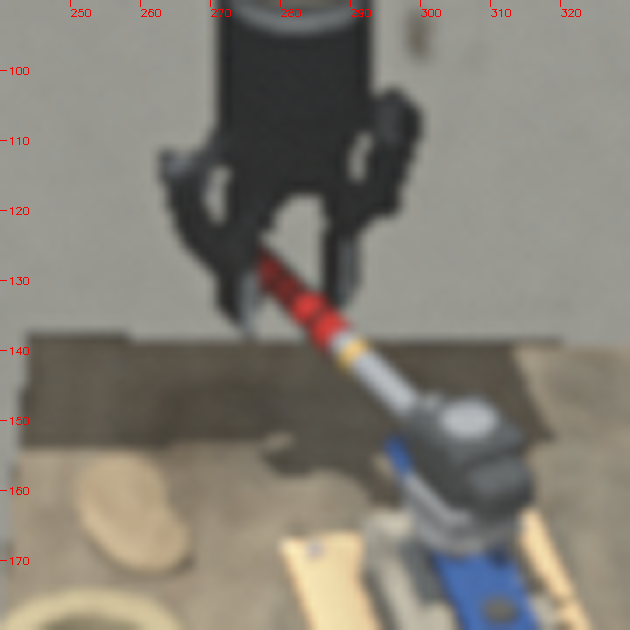

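```bash
cat > mon.py <<'E'
from cell import r
import numpy as np
o=r.observe();p=o["eef_pos"];y=o["eef_rot"][2]
a=np.array([547.2,48.5]);d=p[:2]-a
yt=np.array([np.sin(y),-np.cos(y)])
print("t",o["time_s"],"pos",p.round(1),"yaw",np.degrees(y).round(1),"rad",np.hypot(*d).round(1),"phi",np.degrees(np.arctan2(d[1],d[0])).round(2),"Fpush",-(o["force"][:2]@yt).round(2),"F",o["force"].round(1),"T",o["torque"].round(2))
E
python3 -m pendant '[[0,0.5,0,0,0,0,120],[0,0.5,0,0,0,0,120],[0,0,0,0,0,0,120]]' >/dev/null; python3 mon.py
python3 -m pendant '[[0,0.3,0,0,0,0,120],[0,0,0,0,0,0,120]]' >/dev/null; python3 mon.py
python3 -m pendant '[[0,0.3,0,0,0,0,120],[0,0,0,0,0,0,120]]' >/dev/null; python3 mon.py
```

```text
t 20.1 pos [476.1 193.   97.6] yaw 119.9 rad 161.0 phi 116.2 Fpush 0.88 F [-0.9 -0.3 -0.1] T [-0.02  0.04 -0.04]
t 20.35 pos [478.3 194.4  97.3] yaw 119.9 rad 161.3 phi 115.29 Fpush -0.01 F [ 0.4 -0.6 -0. ] T [ 0.   -0.03  0.05]
t 20.6 pos [480.7 195.8  97.3] yaw 119.9 rad 161.6 phi 114.29 Fpush 0.36 F [-0.8  0.7 -0.4] T [-0.    0.06  0.02]
```

```bash
for i in 1 2 3 4; do python3 -m pendant '[[-0.01,0.3,0,0,0,1.1,120],[0,0,0,0,0,0,120]]' >/dev/null; python3 mon.py; done
```

```text
t 20.85 pos [483.5 197.2  97.3] yaw 118.8 rad 161.8 phi 113.19 Fpush -0.47 F [0.1 0.8 0.5] T [-0.03  0.08 -0.02]
t 21.1 pos [486.3 198.7  97.4] yaw 117.7 rad 162.0 phi 112.07 Fpush 0.98 F [-1.2  0.1 -0.1] T [0.02 0.07 0.01]
t 21.35 pos [489.  199.9  97.4] yaw 116.6 rad 162.2 phi 111.02 Fpush 0.62 F [-0.6 -0.2 -0.3] T [ 0.05  0.06 -0.06]
t 21.6 pos [491.8 201.2  97.4] yaw 115.5 rad 162.4 phi 109.96 Fpush 0.27 F [-0.4  0.1 -0. ] T [-0.07  0.11  0.03]
```

```bash
python3 -m pendant '[[-0.02,0.3,0,0,0,1.1,120],[-0.02,0.3,0,0,0,1.1,120],[0,0,0,0,0,0,120]]' >/dev/null; python3 mon.py
python3 -m pendant '[[-0.02,0.3,0,0,0,1.1,120],[-0.02,0.3,0,0,0,1.1,120],[0,0,0,0,0,0,120]]' >/dev/null; python3 mon.py
python3 - <<'E'
from h import *
from cell import grab_frame
f=grab_frame("side");crop(f,"pics/s7.png",250,90,340,180,7)
E
```

```text
t 21.975 pos [497.1 203.1  97.2] yaw 113.3 rad 162.5 phi 107.95 Fpush 1.23 F [-1.3 -0.1 -0.4] T [-0.18  0.2   0.04]
t 22.35 pos [503.1 205.2  97.4] yaw 111.1 rad 162.8 phi 105.71 Fpush 1.68 F [-0.8 -2.7  0.2] T [-0.24  0.11  0.  ]
```

View pics/s7.png

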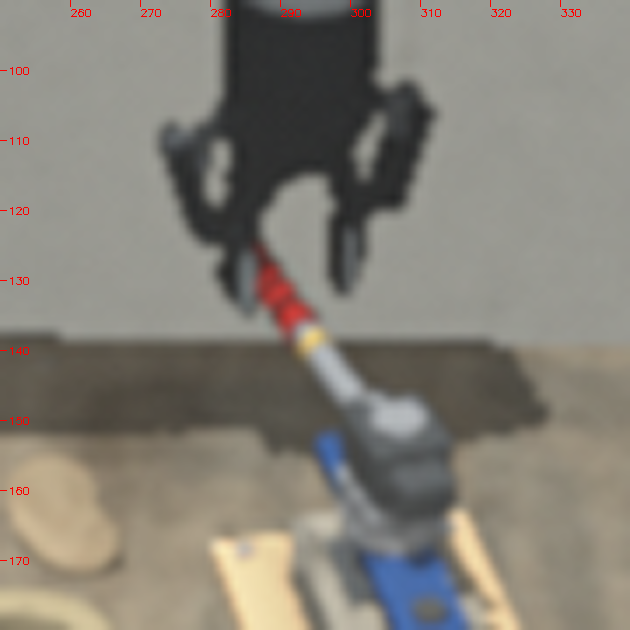

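```bash
python3 -m pendant '[[-0.02,0.3,0,0,0,1.1,120],[0,0,0,0,0,0,120]]' >/dev/null; python3 mon.py
python3 -m pendant '[[-0.02,0.3,0,0,0,1.1,120],[0,0,0,0,0,0,120]]' >/dev/null; python3 mon.py
python3 -m pendant '[[-0.02,0.3,0,0,0,1.1,120],[0,0,0,0,0,0,120]]' >/dev/null; python3 mon.py
```

```text
t 22.65 pos [505.9 206.2  97.4] yaw 110.0 rad 163.0 phi 104.68 Fpush 1.8 F [-1.3 -1.6  0.1] T [-0.29  0.14  0.01]
t 22.9 pos [508.8 207.   97.4] yaw 108.9 rad 163.1 phi 103.62 Fpush 2.22 F [-1.8 -1.5 -0.1] T [-0.31  0.16  0.03]
t 23.15 pos [511.7 207.8  97.4] yaw 107.8 rad 163.2 phi 102.56 Fpush 2.01 F [-1.7 -1.4 -0.6] T [-0.23  0.09  0.02]
```

```bash
python3 -m pendant '[[-0.02,0.3,0,0,0,1.1,120],[0,0,0,0,0,0,120]]' >/dev/null; python3 mon.py
python3 -m pendant '[[-0.02,0.3,0,0,0,1.1,120],[0,0,0,0,0,0,120]]' >/dev/null; python3 mon.py
```

```text
t 23.4 pos [514.7 208.5  97.4] yaw 106.7 rad 163.3 phi 101.5 Fpush 2.59 F [-2.2 -1.7 -0.2] T [-0.3   0.15  0.05]
t 23.65 pos [517.6 209.2  97.4] yaw 105.6 rad 163.4 phi 100.45 Fpush 1.33 F [-1.  -1.2  0.9] T [-0.21  0.22  0.03]
```

```bash
python3 -m pendant '[[-0.02,0.3,0,0,0,1.1,120],[0,0,0,0,0,0,120]]' >/dev/null; python3 mon.py
python3 -m pendant '[[-0.02,0.3,0,0,0,1.1,120],[0,0,0,0,0,0,120]]' >/dev/null; python3 mon.py
```

```text
t 23.9 pos [520.5 209.8  97.4] yaw 104.5 rad 163.5 phi 99.39 Fpush 1.67 F [-1.3 -1.7  0.3] T [-0.17  0.19 -0.01]
t 24.15 pos [523.5 210.4  97.4] yaw 103.4 rad 163.6 phi 98.33 Fpush 1.32 F [-1.2 -0.9 -0.4] T [-0.23  0.21  0.02]
```

```bash
python3 -m pendant '[[-0.02,0.3,0,0,0,1.1,120],[0,0,0,0,0,0,120]]' >/dev/null; python3 mon.py
python3 -m pendant '[[-0.02,0.3,0,0,0,1.1,120],[0,0,0,0,0,0,120]]' >/dev/null; python3 mon.py
```

```text
t 24.4 pos [526.4 210.8  97.4] yaw 102.3 rad 163.7 phi 97.29 Fpush 1.08 F [-0.9 -0.9 -0.5] T [-0.25  0.15  0.03]
t 24.65 pos [529.4 211.3  97.4] yaw 101.2 rad 163.8 phi 96.24 Fpush 1.67 F [-1.3 -2.   0. ] T [-0.21  0.18  0.02]
```

```bash
python3 -m pendant '[[-0.03,0.3,0,0,0,1.1,120],[0,0,0,0,0,0,120]]' >/dev/null; python3 mon.py
python3 -m pendant '[[-0.03,0.3,0,0,0,1.1,120],[0,0,0,0,0,0,120]]' >/dev/null; python3 mon.py
```

```text
t 24.9 pos [532.4 211.6  97.4] yaw 100.1 rad 163.8 phi 95.17 Fpush 1.55 F [-1.4 -0.7 -0.1] T [-0.17  0.24  0.03]
t 25.15 pos [535.4 211.9  97.4] yaw 99.0 rad 163.8 phi 94.12 Fpush 0.91 F [-0.7 -1.2  0.1] T [-0.17  0.26 -0.02]
```

```bash
python3 -m pendant '[[-0.03,0.3,0,0,0,1.1,120],[0,0,0,0,0,0,120]]' >/dev/null; python3 mon.py
python3 -m pendant '[[-0.03,0.3,0,0,0,1.1,120],[0,0,0,0,0,0,120]]' >/dev/null; python3 mon.py
```

```text
t 25.4 pos [538.5 212.   97.4] yaw 97.9 rad 163.8 phi 93.06 Fpush 1.06 F [-0.9 -1.3  0.1] T [-0.09  0.2   0.06]
t 25.65 pos [541.5 212.1  97.4] yaw 96.8 rad 163.7 phi 92.01 Fpush 1.76 F [-1.7 -0.7  0.2] T [-0.06  0.19  0.01]
```

```bash
python3 -m pendant '[[-0.03,0.3,0,0,0,1.1,120],[0,0,0,0,0,0,120]]' >/dev/null; python3 mon.py
python3 -m pendant '[[-0.03,0.3,0,0,0,1.1,120],[0,0,0,0,0,0,120]]' >/dev/null; python3 mon.py
```

```text
t 25.9 pos [544.2 212.2  97.3] yaw 95.7 rad 163.7 phi 91.06 Fpush 2.06 F [-1.9 -1.3  0.6] T [-0.03  0.31 -0.02]
t 26.15 pos [546.3 212.1  96.8] yaw 94.6 rad 163.6 phi 90.33 Fpush 4.77 F [-4.8 -0.2  1. ] T [-0.08  0.83  0.02]
```

Run:
```python
from h import *
from cell import grab_frame
f=grab_frame("side");crop(f,"pics/s8.png",250,90,340,180,7)
f=grab_frame("top");np.savez("top8.npz",**f);crop(f,"pics/t8.png",100,130,220,230,6)
```

```text
(no output)
```

View pics/s8.png

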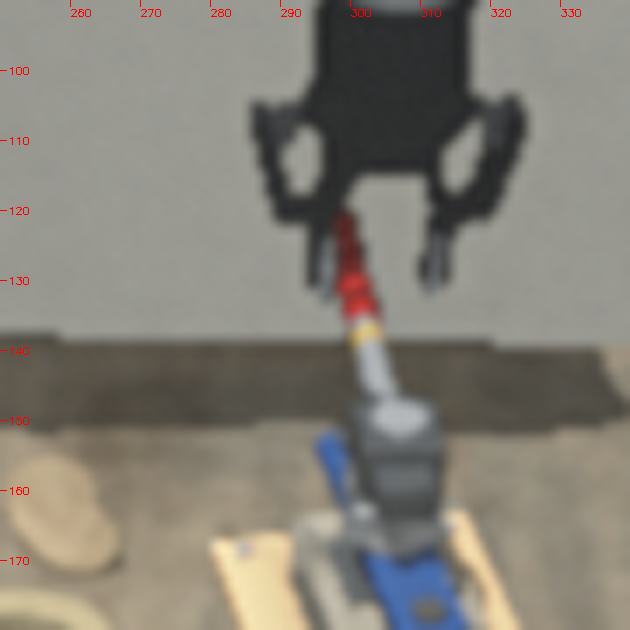

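View pics/t8.png

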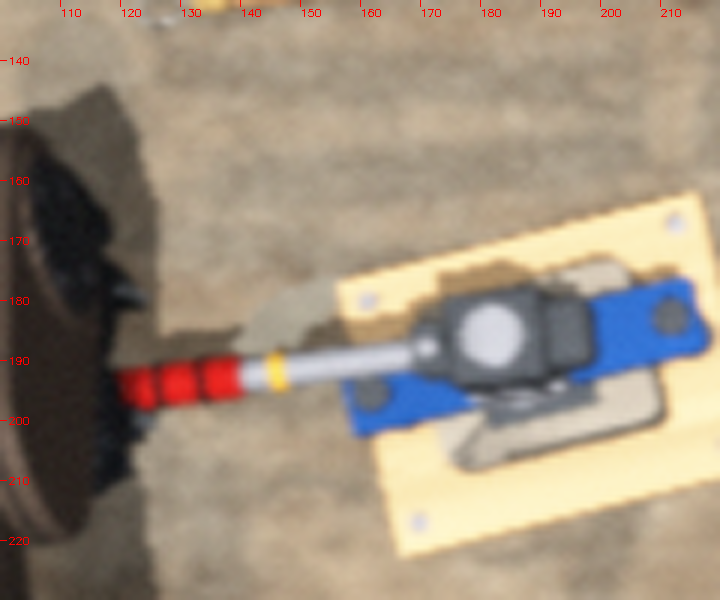

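```bash
python3 -m pendant '[[0,0.15,0,0,0,0.4,120],[0,0,0,0,0,0,120]]' >/dev/null; python3 mon.py
```

```text
t 26.5 pos [547.1 212.1  96.5] yaw 94.2 rad 163.6 phi 90.03 Fpush 5.93 F [-5.9  0.   1.6] T [-0.17  1.04  0.12]
```

```bash
python3 -m pendant '[[0,0.15,0,0,0,0.4,120],[0,0,0,0,0,0,120]]' >/dev/null; python3 mon.py
```

```text
t 26.75 pos [548.2 212.1  96.3] yaw 93.8 rad 163.6 phi 89.66 Fpush 7.52 F [-7.5 -0.4  0.7] T [-0.15  1.13  0.03]
```

```bash
python3 -m pendant '[[0,0.15,0,0,0,0.4,120],[0,0,0,0,0,0,120]]' >/dev/null; python3 mon.py
```

```text
t 27.0 pos [549.7 212.2  96.4] yaw 93.4 rad 163.8 phi 89.11 Fpush 6.63 F [-6.6 -1.4  1.5] T [-0.18  1.14  0.07]
```

```bash
python3 -m pendant '[[0,0.2,0,0,0,0.6,120],[0,0,0,0,0,0,120]]' >/dev/null; python3 mon.py
python3 -m pendant '[[0,0.2,0,0,0,0.6,120],[0,0,0,0,0,0,120]]' >/dev/null; python3 mon.py
```

```text
t 27.25 pos [551.9 212.3  96.5] yaw 92.8 rad 163.9 phi 88.36 Fpush 7.35 F [-7.3 -0.8  1.2] T [-0.16  1.04  0.03]
t 27.5 pos [554.  212.3  96.4] yaw 92.2 rad 163.9 phi 87.63 Fpush 6.68 F [-6.6 -1.7  0.3] T [-0.23  1.02  0.05]
```

```bash
python3 -m pendant '[[0,0.2,0,0,0,0.6,120],[0,0,0,0,0,0,120]]' >/dev/null; python3 mon.py
python3 -m pendant '[[0,0.2,0,0,0,0.6,120],[0,0,0,0,0,0,120]]' >/dev/null; python3 mon.py
```

```text
t 27.75 pos [556.1 212.2  96.4] yaw 91.6 rad 164.0 phi 86.89 Fpush 5.47 F [-5.4 -2.   1.3] T [-0.34  0.98 -0.04]
t 28.0 pos [558.2 212.2  96.5] yaw 91.0 rad 164.1 phi 86.14 Fpush 5.79 F [-5.8 -2.1  0.1] T [-0.36  0.94  0.04]
```

```bash
python3 -m pendant '[[0,0.2,0,0,0,0.6,120],[0,0,0,0,0,0,120]]' >/dev/null; python3 mon.py
python3 -m pendant '[[0,0.2,0,0,0,0.6,120],[0,0,0,0,0,0,120]]' >/dev/null; python3 mon.py
```

```text
t 28.25 pos [560.4 212.1  96.5] yaw 90.4 rad 164.2 phi 85.39 Fpush 5.88 F [-5.9 -2.5 -0. ] T [-0.35  0.89 -0.02]
t 28.5 pos [562.6 212.   96.5] yaw 89.8 rad 164.3 phi 84.64 Fpush 5.43 F [-5.4 -2.9 -0. ] T [-0.47  0.83  0.01]
```

```bash
python3 -m pendant '[[0,0.2,0,0,0,0.6,120],[0,0,0,0,0,0,120]]' >/dev/null; python3 mon.py
python3 -m pendant '[[0,0.2,0,0,0,0.6,120],[0,0,0,0,0,0,120]]' >/dev/null; python3 mon.py
python3 - <<'E'
from h import *
from cell import grab_frame
f=grab_frame("top");np.savez("top9.npz",**f);crop(f,"pics/t9.png",100,130,220,230,6)
E
```

```text
t 28.75 pos [564.8 211.9  96.6] yaw 89.2 rad 164.3 phi 83.87 Fpush 4.79 F [-4.8 -2.7 -0.3] T [-0.46  0.77  0.06]
t 29.0 pos [566.9 211.7  96.6] yaw 88.6 rad 164.4 phi 83.11 Fpush 4.8 F [-4.9 -3.5 -0.4] T [-0.53  0.72  0.03]
```

View pics/t9.png

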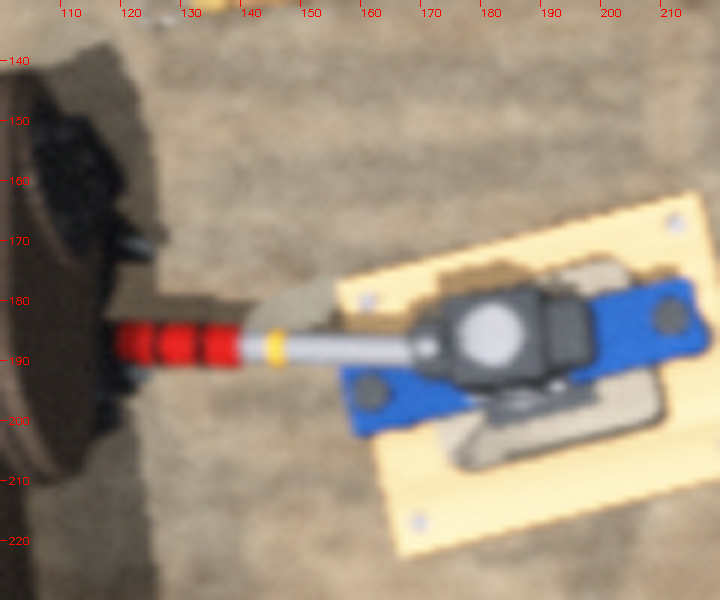

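```bash
cat > ang.py <<'E'
from h import *
def hang(f):
    im=f["pixels"].astype(float);r,g,b=im[...,0],im[...,1],im[...,2]
    m=(r>90)&(r>2.0*g)&(r>2.0*b); m[:, :122]=0;m[:,145:]=0;m[:170]=0;m[215:]=0
    P=np.argwhere(m)[:,::-1]; c=[]
    W=[atz(f,p,115)[:2] for p in [(P[:,0].mean(),P[:,1].mean())]][0]
    return W
E
python3 - <<'E'
from ang import *
pts=[]
for n in("top5","top8","top9"):
    try:
        f=load(n);W=hang(f); d=W-[547.2,48.5]; pin=None
        print(n,W.round(1),np.degrees(np.arctan2(d[1],d[0])).round(2),np.hypot(*d).round(1))
        pts.append(W)
    except Exception as e: print(n,e)
d=np.linalg.norm(pts[2]-pts[1]);print("move",d)
E
python3 -m pendant '[[0,0.2,0,0,0,0.6,120],[0,0,0,0,0,0,120]]' >/dev/null; python3 mon.py
python3 -m pendant '[[0,0.2,0,0,0,0.6,120],[0,0,0,0,0,0,120]]' >/dev/null; python3 mon.py
```

```text
top5 [486.6 159.2] 118.71 126.2
top8 [534.6 182.9] 95.33 135.0
top9 [550.6 183.2] 88.53 134.7
move 16.00301845486064
t 29.3 pos [569.1 211.8  96.7] yaw 88.0 rad 164.7 phi 82.37 Fpush 4.04 F [-4.2 -3.2 -0. ] T [-0.53  0.64  0.06]
t 29.55 pos [571.4 212.1  96.9] yaw 87.4 rad 165.3 phi 81.59 Fpush 3.42 F [-3.5 -2.  -0.3] T [-0.36  0.66  0.01]
```

```bash
python3 -m pendant '[[0,-0.3,0,0,0,-0.6,120],[0,-0.4,0,0,0,-0.8,120],[0,-0.4,0,0,0,-0.8,120],[0,-0.4,0,0,0,-0.8,120],[0,-0.4,0,0,0,-0.8,120],[0,-0.4,0,0,0,-0.8,120],[0,-0.4,0,0,0,-0.8,120],[0,0,0,0,0,0,120]]' >/dev/null; python3 mon.py
python3 - <<'E'
from ang import *
from cell import grab_frame
f=grab_frame("top");np.savez("top10.npz",**f);crop(f,"pics/t10.png",100,130,220,230,6)
W=hang(f);d=W-[547.2,48.5];print(W,np.degrees(np.arctan2(d[1],d[0])))
f=grab_frame("side");np.savez("side10.npz",**f);crop(f,"pics/s10.png",250,90,340,180,7)
E
```

```text
t 30.55 pos [545.3 213.2  97.9] yaw 92.8 rad 164.7 phi 90.65 Fpush 1.83 F [-1.8 -1.5 -0. ] T [-0.12  0.33 -0.  ]
[534.2267867  182.95801689] 95.51113718014781
```

View pics/t10.png

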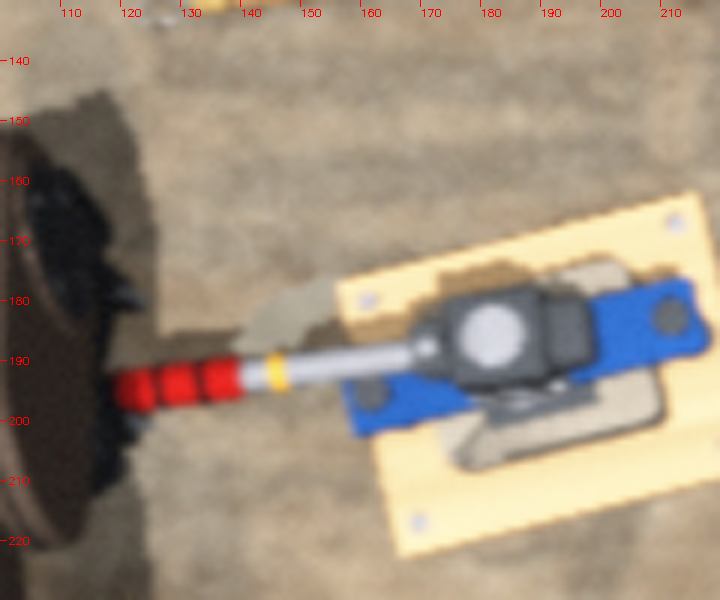

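View pics/s10.png

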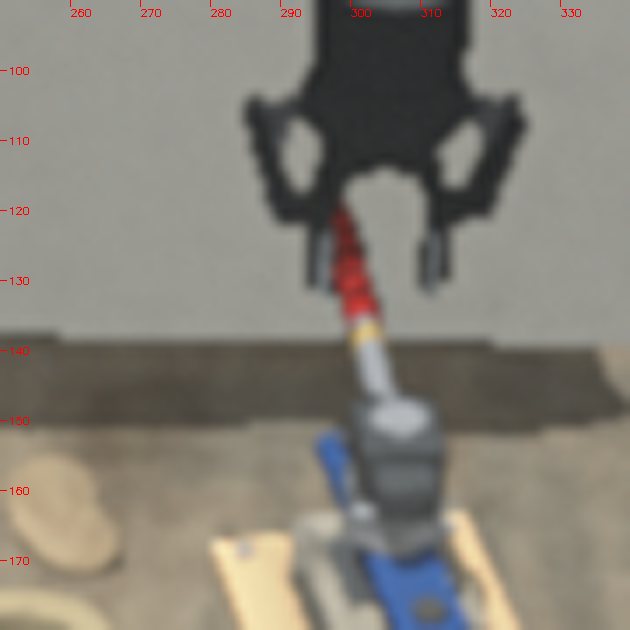

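```bash
python3 -m pendant '[[0,-0.3,0,0,0,-0.5,120],[0,-0.3,0,0,0,-0.5,120],[0,-0.3,0,0,0,-0.5,120],[0,-0.3,0,0,0,-0.5,120],[0,0,0,0,0,0,120],[0,0,0,0,0,0,120]]' >/dev/null; python3 mon.py
python3 - <<'E'
from ang import *
from cell import grab_frame
f=grab_frame("side");crop(f,"pics/s11.png",250,90,340,180,7)
E
```

```text
t 31.4 pos [532.8 212.1  97.4] yaw 94.8 rad 164.2 phi 95.02 Fpush 0.23 F [-0.3  0.8 -0.7] T [0.01 0.01 0.02]
```

View pics/s11.png

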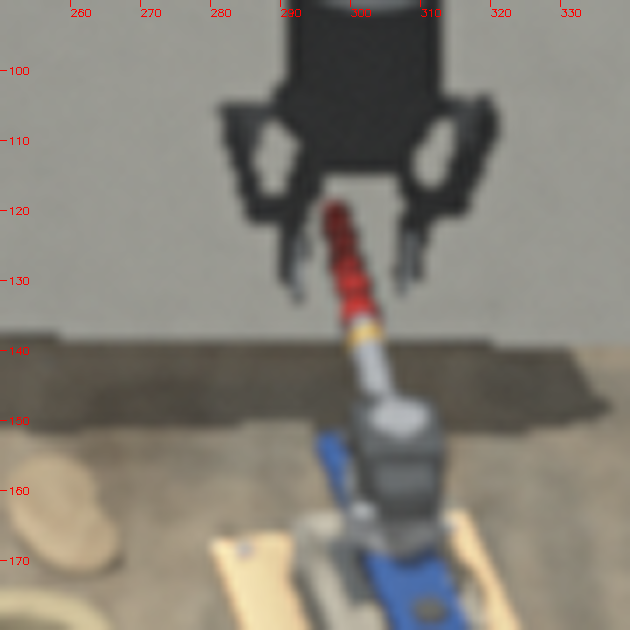

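Clear of the handle on both sides; straight up, then a final check.

```bash
python3 -m pendant '[[0,0,-1,0,0,0,120],[0,0,-2,0,0,0,120],[0,0,-4,0,0,0,120],[0,0,-4,0,0,0,120],[0,0,-3,0,0,0,120],[0,0,0,0,0,0,120],[0,0,0,0,0,0,120]]'
python3 -m pendant '[[4,0,0,0,0,0,120],[4,0,0,0,0,0,120],[0,0,0,0,0,0,120],[0,0,0,0,0,0,120]]'
python3 - <<'E'
from ov import *
from cell import grab_frame
s=grab_frame("side");t=grab_frame("top")
wire(s,"pics/sf.png",(250,100,330,180),9,547.2,48.5,82,np.radians(95.3),(547.2,48.5,5))
wire(t,"pics/tf.png",(100,140,220,240),6,547.2,48.5,82,np.radians(95.3),(547.2,48.5,5))
cv2.imwrite("pics/tfull.png",t["pixels"][:,:,::-1])
E
```

```text
time_s: 32.33
eef_pos: [532.4, 212.0, 237.1]
eef_rot: [-3.141, 0.0, 1.655]
force: [-0.1, -0.4, -1.4]
grip_width: 44.9
time_s: 32.83
eef_pos: [525.4, 291.3, 235.7]
eef_rot: [-3.139, 0.001, 1.655]
force: [-0.3, -0.9, -0.1]
grip_width: 45.2
```

View pics/sf.png

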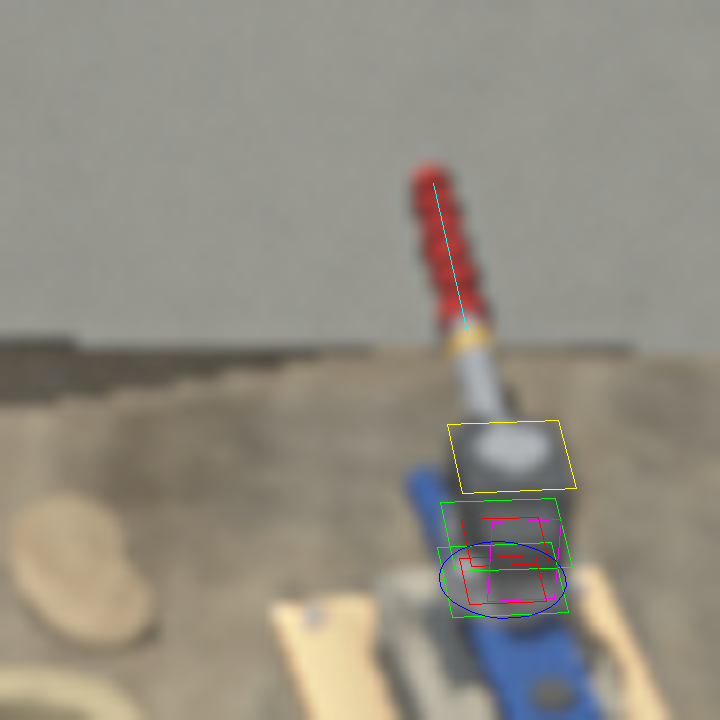

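View pics/tf.png

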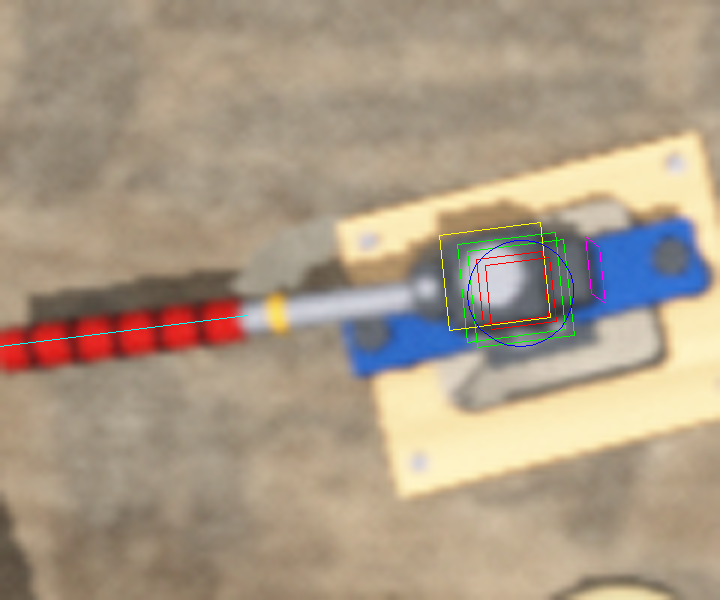

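View pics/tfull.png

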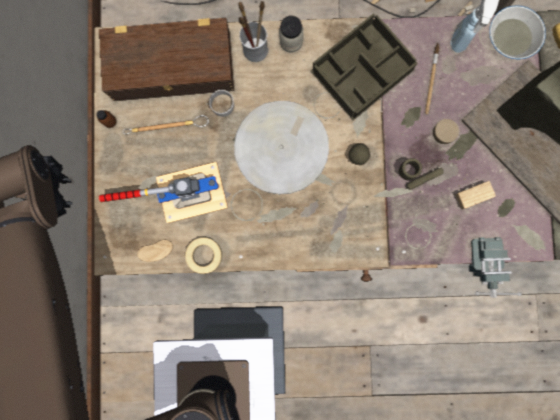

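```bash
python3 -c "from cell import r; print(r.finish_job())"
```

```text
the job is handed in; nothing more can be done
None
```

I set the wrench on the bolt, turned it clockwise until the handle clicked, let go, and handed the job in at about 33 s. `finish_job` gave no verdict.

**What I did**
- **Seating:** I gripped the wrench by its head and lowered it onto the bolt until the flange took its weight. The tool stopped at z of about 100 mm, where I had worked out the seated wrench should be.
- **Turning:** I pushed the red grip clockwise with one open finger. The bolt turned at about 1–2.5 N and then came tight.
- **Click:** The handle tripped at about 7.5 N. I stopped once the force had fallen to about 3.4 N, with the handle given by roughly 0.17 rad. That is past the 0.10 click and short of the 0.27 limit, but it is an estimate from tool travel and the camera; I had no direct reading of the joint.
- **Release:** I backed the finger off and lifted clear, ending about 120 mm above the handle with no contact force beyond sensor noise.

**Last checks**
- The handle is back in line with the head: about 95.5° in the top view after it sprang back, against 95.3° when the bolt first came tight.
- The wrench sits upright on the bolt at the modelled seated height.
- The tape roll, clay ball and tube offcut look unmoved in the top view.
- **Disagreement:** the model outline sat about 2 mm off the wrench in the images, both before and after turning. That is within the camera calibration error and inside the 5 mm limit.
- **Not measured:** I could not measure the force of the wrench on the clamp directly. The wrist force stayed at about 8 N or less during turning.

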